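Pack the bottle carrier and latch its tray on top

TASK

Pack the reagent bottles for transport: lift the white tray out of the grey carrier box it is nested in, put it aside, and stand every bottle of the group on the left upright inside the box. Then turn the tray half a turn from the way it was nested and set it on the box so that it stacks on top, level, with its keeper above the latch; swing the wire loop of the draw latch up and over the keeper and press the lever down over centre until it lies flat against the box. Leave the other things on the bench alone.

Things in the scene. Friction and masses are not known exactly. Their poses are not given: they have to be found in the camera images.
- carrier: grey open box, 150 (x) x 220 (y) x 130 mm, heavy, does not move. Origin: centre of its underside; z up, y along its length, -x its front, with the latch, facing the robot. Walls and floor 4 mm. Four ribs stand 10 mm in from the short walls (at x = -58 and +34 mm, 20 mm wide, tops 6 mm below the rim), 192 mm between them. The rear wall has a 44 mm wide slot in its middle, open at the top
- carrier_floor (a point): centre of the box's inner floor (142 x 212 mm), 4 mm above the bench; axes as the box. There is room for six bottles, two rows of three, e.g. at x = -33 and +33, y = -62, 0 and +62 mm from here
- latch_pivot (a point): hinge pin of the latch's lever, along y, on the box's front wall, 14 mm out from it and 97 mm above the bench. The wire loop is hinged on the lever 16 mm from this pin: with the lever open that hinge is 15 mm in front of the pin and 4 mm higher, with the lever shut it is 15 mm below the pin and 5 mm nearer the wall
- lever (a joint): draw latch's steel lever, 34 mm wide, 65 long, 3 thick. 0 = shut, hanging flat down the box's front; pi/2 = straight out. A weak spring holds it open at about 2.1 rad (out and a little up; stop at 2.2). With the loop on the keeper, shutting takes a few newtons at its end, most at about 1 rad; below about 0.4 rad it snaps over centre and holds shut
- lever_end (a point): on the lever's outer face near its free end, 58 mm from the pin: where to press it
- loop_bar (a point): middle of the cross-bar (7 mm thick, along y) of the latch's wire loop; side wires 48 mm apart; bar 81 mm from the loop's hinge. It swings freely. Starts sloping out and up over the open lever, bar about 30 mm beyond the lever's end. Pushed past vertical with the tray stacked it falls against the tray, bar about 10 mm above the keeper's seat, behind the lip; shutting the lever draws it down
- tray_bar (a point): middle of the white tray's carry bar: round, 18 mm thick, 128 long, along the tray's y, on posts at y = +-50 mm, 108 mm above the tray's underside. Tray: 134 (x) x 188 (y) x 68 mm, 0.4 kg. z up; -x the keeper's side. Starts nested in the box, on its floor, keeper to the rear in the slot. Four feet, 16 mm wide, stick out 9 mm from the short walls near the bottom
- keeper_seat (a point): on the tray's steel keeper: where the middle of the loop's bar lies when hooked, 73 mm from the tray's middle towards -x and 49.5 mm above its underside. Keeper 34 mm wide, sticks out 15 mm; its lip, outside the seat, rises 4.5 mm above the middle of a seated bar
- tray: the white tray; origin at the centre of its underside. With its x axis along the box's x (half a turn from nested), lowered centrally, its feet land on the ribs and it stacks: underside 116 mm and carry bar 224 mm above the bench, 14 mm deep in the box, with 4 mm play in x, 3 mm in y
- bottle1_mid (a point): reagent bottle, brown glass, 52 mm across, 106 mm tall, 0.22 kg; this point is at its centre, half-way up; its cap, 33 mm wide, is the top 25 mm; z up. Three to five of these five bottles are there
- bottle2_mid (a point): reagent bottle, brown glass, 52 mm across, 106 mm tall, 0.22 kg; this point is at its centre, half-way up; its cap, 33 mm wide, is the top 25 mm; z up. Three to five of these five bottles are there
- bottle3_mid (a point): reagent bottle, brown glass, 52 mm across, 106 mm tall, 0.22 kg; this point is at its centre, half-way up; its cap, 33 mm wide, is the top 25 mm; z up. Three to five of these five bottles are there
- bottle4_mid (a point): reagent bottle, brown glass, 52 mm across, 106 mm tall, 0.22 kg; this point is at its centre, half-way up; its cap, 33 mm wide, is the top 25 mm; z up. Three to five of these five bottles are there
- bottle5_mid (a point): reagent bottle, brown glass, 52 mm across, 106 mm tall, 0.22 kg; this point is at its centre, half-way up; its cap, 33 mm wide, is the top 25 mm; z up. Three to five of these five bottles are there
- wash: bystander: squeeze wash bottle, 196 mm tall, on the right; origin at its underside
- mug: bystander: mug, 91 mm tall, behind the middle of the work; origin at its underside
- timer: bystander: square bench timer, 62 mm, at the near right; origin at its underside
Not all that is in view belongs to the job. Leave any blue look-alike of the part that bears bottle1_mid alone.

How it is judged:
By the outcome, as a careful person would: the job done as asked, in the order asked, and still so for the second after the job is handed in, with the robot touching nothing.
Of bottle1, bottle2, bottle3, bottle4, bottle5 only 3 to 5 are there at a start; the rules pass over those that are not, and their reading is None.
At some moment in a run one of tray may be knocked a few centimetres aside while the robot is not near it.
It also fails if it takes over 210 s, if anything falls off the work surface, if the arm or the gripper's body presses on something with over 40 N, if the wrist force passes 120 N, or if a joint passes its speed limit or range.

ROBOT

A 6-joint arm with a two-finger parallel gripper is mounted at the origin on a cart in front of the work surface, level with it; the furniture and walls round the work are solid. World frame = base frame: x ahead of the robot, y to its left, z up, the work surface at z = 0. Lengths are in mm, angles in degrees, forces in N, time in s.
With the tool pointing down it reaches from about 350 to 950 mm from the base axis. Payload 17.4 kg.
Tool frame: the origin (TCP) lies between the finger pads; the fingertips stand 19 mm ahead of it and the grasp point (between the pads) is the TCP; z points along the fingers, y is the line along which they close (so a half turn about z gives the same grasp; the last joint's range is limited). The gripper opens to 93 mm and grips with 3 to 60 N. Pads are 15 mm wide; open, the fingers measure 128 mm over their backs; the gripper's body (75 mm by 188 mm) begins 65 mm behind the grasp point.
Start: joints at [64.011, 6.646, 82.598, -0, 90.757, -2.166], TCP at [272.656, 617.488, 237.646] pointing down, gripper open.
Joint ranges: [-162.19, 162.19], [-47.58, 125.68], [4.15, 143.07], [-65.23, 245.23], [0.69, 171.88], [-170.13, 170.13]. Speed limits (degrees/s): [108.29, 108.29, 127.2, 180, 180, 180].

INTERFACE

Orientations are given as [roll, pitch, yaw] about the fixed x, y, z axes, in that order (R = Rz(yaw) Ry(pitch) Rx(roll)).
In Python, from rig import read_state, camera, job_done gives the robot as it stands. The module is installed in compiled form; this text tells all that it offers.
- The arm moves only by the tool send_rows, never from a script. Its argument "series" is a list of rows, each a list of 5 numbers: the closure, from -1 (fully open) to 1 (shut), then the shift along the tool's x, y, z in mm, then the turn about the tool's z in degrees. In form: [[fingers, tx, ty, tz, spin], ...]. A call has 1 to 12 rows; each row is the pose to reach, as a shift and turn from the pose commanded when the call began, along the tool's axes at that moment; what a row does not reach only later rows make up. A row lasts 1/12 s, in which the tool goes at most 41.7 mm and 7.16 degrees, less where a joint would pass 70% of its speed; a pose out of reach is approached as far as the arm can. A call with a gripper value outside its range is refused whole. The fingers move at their own pace and stop on an object; the grip force is fixed at half the most. Time passes only in rows, so rows that repeat a pose let the fingers close. It gives the time, the measured TCP pose, the force, the opening and the grip force at its end, in the units of the state.
- read_state(): the state, without advancing time (a new reading comes with each control period).
- camera(name): name is "side" or "top" or "wrist"; returns a dict with "image" (480x640x3 uint8, red, green, blue), "K" (3x3 intrinsics, pixels), "rvec" (rotation vector, rad) and "tvec" (3), from world to camera coordinates, as OpenCV has them. Camera axes: x right, y down, z forward; pixel columns grow to the right and rows downward; lengths in mm; the calibration is good to about 2 mm. The wrist camera is an equidistant fisheye: a pixel r from the principal point sees the ray r / f radians off the axis. A picture is of the moment at which its call begins. There is no depth.
- job_done(): hands the job in; it is judged then, once.
The state is a dict: "t": time; "joint_positions": joint angles; "joint_velocities": joint speeds; "tau": joint torques, N m; "position": TCP position; "eef_rot": TCP orientation; "force": force on the tool from outside, world axes, zero at the start; "moment": the same for the moment, N m; "finger_gap": finger opening in mm; "finger_force": force on a finger pad.
Only numpy, scipy, OpenCV 4.12 (cv2) and the standard library are available. Lean on these libraries where they do the work, as an engineer would, in place of code of your own. Each camera call takes 0.05 s, during which the arm holds its last target. There are 200 camera calls.

## Working session

There is one attempt and no reset: what is moved stays moved. The work goes in short steps, Python scripts to look and compute and a tool call to move; the robot and the scene stay as the last step left them, time stands still between calls to the robot, and variables do not carry over. Pictures are saved under pics/ and viewed, at most 14 in all, crops included, and the job is handed in when it is done.

Besides the shell and the picture viewer there is one more tool, called as name(argument=value, ...) on one line, values as JSON. send_rows: Moves the arm, as the interface text tells. Its arguments: {"type":"object","properties":{"series":{"type":"array"}},"required":["series"]}

```bash
mkdir -p pics; ls; python3 - <<'E'
from rig import read_state,camera
import cv2,numpy as np
s=read_state();print({k:np.round(v,2) if v is not None else v for k,v in s.items()})
for n in("top","side"):
    c=camera(n);cv2.imwrite(f"pics/{n}0.png",c["image"][:,:,::-1])
    R=cv2.Rodrigues(np.array(c["rvec"],float))[0];print(n,np.round(c["K"],1).tolist(),"pos",np.round(-R.T@np.array(c["tvec"],float).ravel()),np.round(R,2).tolist())
E
```

```text
pics
{'t': np.float64(0.0), 'joint_positions': array([64.01,  6.67, 82.64, -0.  , 90.75, -2.17]), 'joint_velocities': array([-0.06, -0.07, -0.01,  0.03, -0.02,  0.08]), 'tau': array([-0.000e+00, -7.213e+01, -6.226e+01,  8.000e-02,  2.000e-02,
       -0.000e+00]), 'position': array([272.6 , 617.31, 236.9 ]), 'eef_rot': array([-179.94,   -0.  ,  156.17]), 'force': array([ 0.43,  0.88, -0.  ]), 'moment': array([ 0.01, -0.  , -0.03]), 'finger_force': np.float64(0.0), 'finger_gap': np.float64(92.57)}
top [[503.3, 0.0, 318.9], [0.0, 503.3, 234.1], [0.0, 0.0, 1.0]] pos [ 448.   17. 1371.] [[0.01, -1.0, 0.01], [-1.0, -0.01, -0.06], [0.06, -0.01, -1.0]]
side [[480.9, 0.0, 317.1], [0.0, 480.9, 240.0], [0.0, 0.0, 1.0]] pos [  50. -954.  740.] [[0.9, -0.44, 0.0], [-0.22, -0.45, -0.87], [0.38, 0.78, -0.5]]
```

View pics/top0.png

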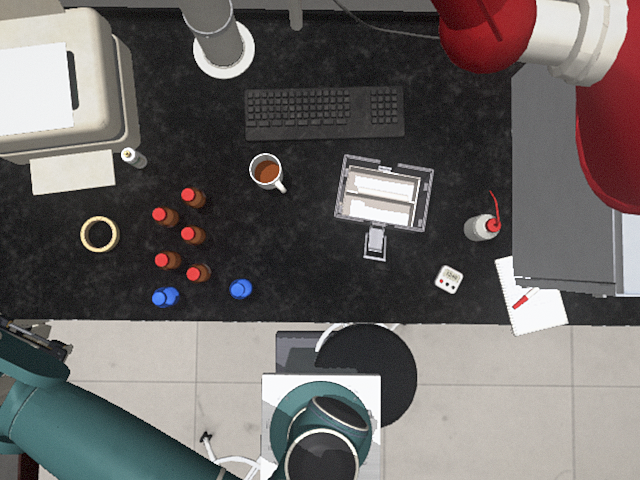

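View pics/side0.png

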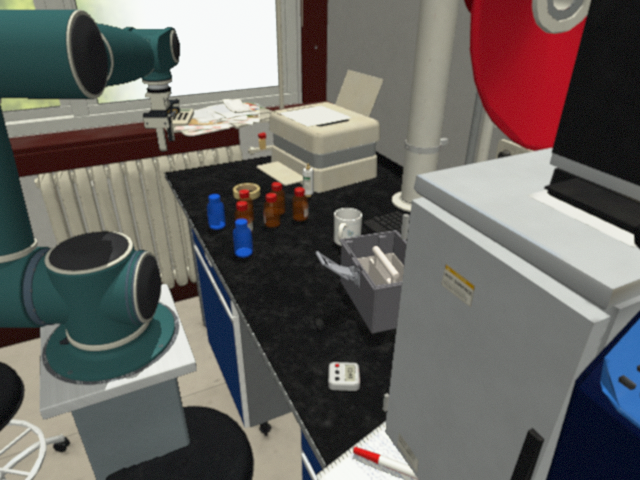

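```bash
cat > h.py <<'E'
import numpy as np,cv2,math
from rig import read_state,camera
from scipy.ndimage import label
def cam(n):
    c=camera(n);c["R"]=cv2.Rodrigues(np.array(c["rvec"],float))[0];c["t"]=np.array(c["tvec"],float).ravel();c["K"]=np.array(c["K"],float);c["o"]=-c["R"].T@c["t"];c["fish"]=n=="wrist";return c
def ray(c,u,v):
    a=np.array([(u-c["K"][0,2])/c["K"][0,0],(v-c["K"][1,2])/c["K"][1,1]]);r=np.linalg.norm(a)
    d=np.array([*(a/r*math.sin(r)),math.cos(r)]) if c["fish"] else np.array([*a,1.])
    return c["R"].T@d
def onz(c,u,v,z):
    d=ray(c,u,v);return c["o"]+d*(z-c["o"][2])/d[2]
def proj(c,p):
    q=c["R"]@np.array(p,float)+c["t"]
    if c["fish"]:
        r=math.hypot(q[0],q[1]);th=math.atan2(r,q[2]);a=q[:2]/max(r,1e-9)*th
    else:a=q[:2]/q[2]
    return np.array([c["K"][0,0]*a[0]+c["K"][0,2],c["K"][1,1]*a[1]+c["K"][1,2]])
def two(c1,p1,c2,p2):
    A=[];b=[]
    for c,p in((c1,p1),(c2,p2)):
        d=ray(c,*p);d/=np.linalg.norm(d);P=np.eye(3)-np.outer(d,d);A.append(P);b.append(P@c["o"])
    return np.linalg.lstsq(np.vstack(A),np.hstack(b),rcond=None)[0]
def delta(cur,yaw,x,y,z,ny):
    d=np.array([x-cur[0],y-cur[1]]);w=math.radians(yaw)
    s=(yaw-ny+180)%360-180
    return [round(float(v),1) for v in (d@[math.cos(w),math.sin(w)],d@[math.sin(w),-math.cos(w)],cur[2]-z,s)]
def go(*targets):
    s=read_state();cur=list(s["position"]);yaw=s["eef_rot"][2]
    print("t",round(float(s["t"]),2),"pos",np.round(cur,1),"yaw",round(float(yaw),1),"j",np.round(s["joint_positions"],1),"F",np.round(s["force"],1),"gap",np.round(s["finger_gap"],1))
    for t in targets:
        print(t,"->",delta(cur,yaw,*t))  # each relative to the one before
        cur=list(t[:3]);yaw=t[3]
def reds(c,amin=40):
    h=cv2.cvtColor(c["image"],cv2.COLOR_RGB2HSV)
    m=(((h[...,0]<6)|(h[...,0]>174))&(h[...,1]>170)&(h[...,2]>90)).astype(np.uint8)
    n,l,st,ce=cv2.connectedComponentsWithStats(m);return [(ce[i],st[i,4],st[i]) for i in range(1,n) if st[i,4]>=amin]
E
python3 - <<'E'
from h import *
c=cam("top")
for ce,a,st in reds(c):
    if 300>ce[0] and ce[1]>150: print(np.round(ce,1),a,np.round(onz(c,*ce,94),1))
for n,u,v,z in[("TL",344,155,130),("TR",433,169,130),("BR",425,232,130),("BL",335,215,130),("latch",376,260,130),("mug",266,170,45),("wash",484,228,0),("timer",450,279,0),("blue",240,288,90),("blue2",165,297,90),("edge",300,320,0),("tape",100,234,0)]: print(n,np.round(onz(c,u,v,z),0))
img=cv2.resize(c["image"][140:275,310:460],None,fx=5,fy=4.4,interpolation=cv2.INTER_CUBIC);cv2.imwrite("pics/box.png",img[:,:,::-1])
E
```

```text
[187.3 194.2] 128 [621.5 345.9  94. ]
[158.8 213.8] 129 [570.4 416.9  94. ]
[187.4 233.1] 127 [522.1 343.   94. ]
[161.3 259.6] 126 [454.3 406.9  94. ]
[192.6 273.4] 126 [420.4 327.   94. ]
TL [720. -51. 130.]
TR [ 688. -273.  130.]
BR [ 530. -253.  130.]
BL [569. -30. 130.]
latch [ 459. -132.  130.]
mug [695. 152.  45.]
wash [ 552. -443.    0.]
timer [ 411. -349.    0.]
blue [385. 207.  90.]
blue2 [360. 396.  90.]
edge [296.  57.   0.]
tape [522. 604.   0.]
```

View pics/box.png

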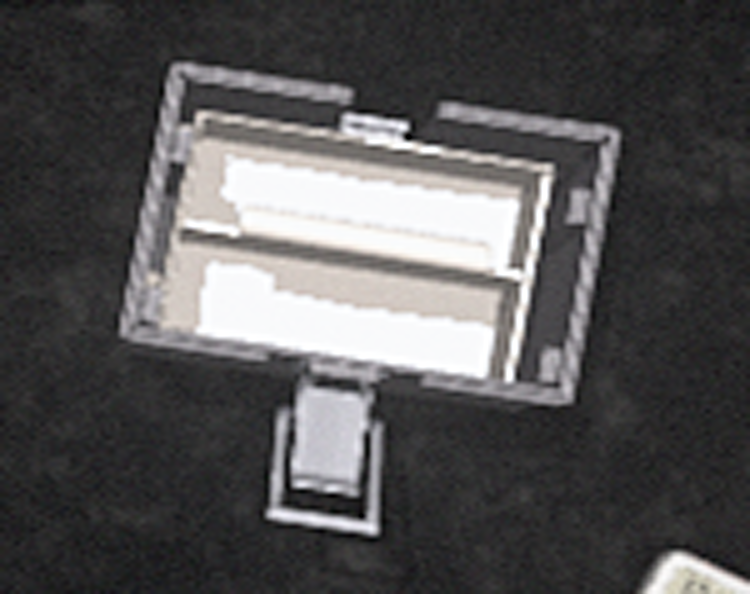

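```bash
python3 -c "
from h import *
go((272,617,380,156.2),(450,232,400,120),(627,-152,400,81.8))"
```

```text
t 0.15 pos [272.6 617.4 237.1] yaw 156.2 j [64.   6.7 82.6 -0.  90.8 -2.2] F [ 0.2  0.7 -0.7] gap 92.7
(272, 617, 380, 156.2) -> [0.4, -0.6, -142.9, -0.0]
(450, 232, 400, 120) -> [-318.2, -280.4, -20.0, 36.2]
(627, -152, 400, 81.8) -> [-421.1, -38.7, 0.0, 38.2]
```

send_rows(series=[[-1,0,0,-48,0],[-1,0,0,-95,0],[-1,0,0,-143,0],[-1,0,0,-163,0]])

```text
t: 0.48
position: [272.5, 617.1, 403.1]
eef_rot: [180.0, 0.0, 156.2]
force: [-0.3, 0.8, -0.1]
finger_gap: 93.2
finger_force: 0.0
```

send_rows(series=[[-1,-318,-280,0,36],[-1,-318,-280,0,36],[-1,-318,-280,0,36],[-1,-318,-280,0,36],[-1,-318,-280,0,36],[-1,-318,-280,0,36],[-1,-318,-280,0,36],[-1,-318,-280,0,36],[-1,-318,-280,0,36],[-1,-318,-280,0,36],[-1,-318,-280,0,36],[-1,-318,-280,0,36]])

```text
t: 1.48
position: [451.2, 230.9, 400.6]
eef_rot: [180.0, 0.0, 120.0]
force: [-1.4, 0.2, -0.7]
finger_gap: 93.5
finger_force: 0.0
```

send_rows(series=[[-1,-421,-39,0,38],[-1,-421,-39,0,38],[-1,-421,-39,0,38],[-1,-421,-39,0,38],[-1,-421,-39,0,38],[-1,-421,-39,0,38],[-1,-421,-39,0,38],[-1,-421,-39,0,38],[-1,-421,-39,0,38],[-1,-421,-39,0,38],[-1,-421,-39,0,38],[-1,-421,-39,0,38]])

```text
t: 2.48
position: [629.6, -151.2, 399.0]
eef_rot: [-179.9, -0.0, 82.1]
force: [0.3, -0.7, -1.1]
finger_gap: 93.0
finger_force: 0.0
```

```bash
python3 - <<'E'
from h import *
import pickle
go((627,-152,400,81.8))
c=cam("wrist");pickle.dump(c,open("w1.pkl","wb"));print(c["K"][0],c["o"],np.round(c["R"],2).tolist());cv2.imwrite("pics/w1.png",c["image"][:,:,::-1])
E
```

```text
t 2.48 pos [ 629.6 -151.2  399. ] yaw 82.1 j [-15.8   3.5  71.1   0.  105.5  -7.9] F [ 0.3 -0.7 -1.1] gap 93.0
(627, -152, 400, 81.8) -> [-1.1, -2.4, -1.0, 0.3]
[371.64829954   0.         320.09231371] [639.33392403 -76.02006591 545.58629876] [[0.99, -0.14, -0.0], [-0.13, -0.95, 0.27], [-0.04, -0.27, -0.96]]
```

View pics/w1.png

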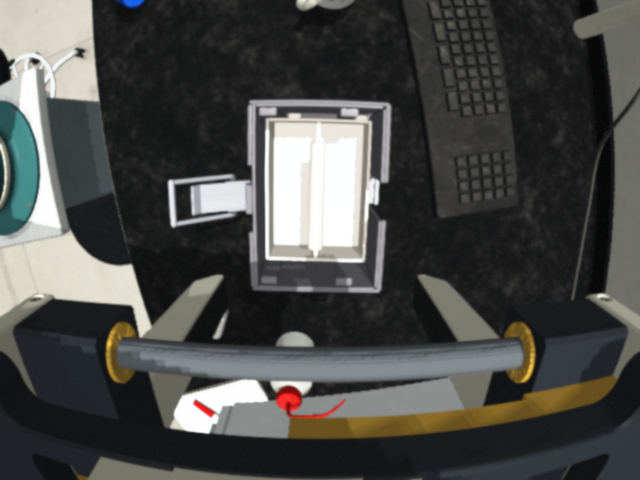

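```bash
python3 - <<'E'
from h import *
import pickle
c=pickle.load(open("w1.pkl","rb"));im=c["image"];g=cv2.cvtColor(im,cv2.COLOR_RGB2GRAY)
for v in (130,270): print(v,g[v,240:270].tolist(),g[v,370:400].tolist())
for u in (300,340): print(u,g[92:112,u].tolist(),g[280:300,u].tolist())
print("bar",im[190,300:335].sum(1).tolist(), im[240,300:335].sum(1).tolist())
def edge(a,t,rev=False):
    a=np.array(a,float); i=np.where(a>t)[0]; i=i[-1] if rev else i[0]; j=i+1 if rev else i-1
    return i+(j-i)*(a[i]-t)/(a[i]-a[j])
P={}
def fit(name,pts):
    q=np.array([onz(c,u,v,130)[:2] for u,v in pts],np.float32);l=cv2.fitLine(q,cv2.DIST_HUBER,0,.01,.01).ravel();P[name]=(l,q);return l
t=60
L=[(230+edge(g[v,230:265],t),v) for v in list(range(108,165,3))+list(range(245,288,3))]
Rr=[(365+edge(g[v,365:405],t,True),v) for v in list(range(108,165,3))+list(range(225,288,3))]
T=[(u,90+edge(g[90:112,u],t)) for u in range(256,385,4)]
B=[(u,280+edge(g[280:305,u],t,True)) for u in range(258,378,4)]
ls={n:fit(n,p) for n,p in zip("LRTB",(L,Rr,T,B))}
for n,l in ls.items(): print(n,np.round(l,3),"ang",round(math.degrees(math.atan2(l[1],l[0])),2),"resid",np.round(np.std((P[n][1]-l[2:])@np.array([-l[1],l[0]])),2))
def X(a,b): 
    A=np.array([[a[0],-b[0]],[a[1],-b[1]]]);s=np.linalg.solve(A,b[2:]-a[2:]);return a[2:]+s[0]*a[:2]
k=[X(ls[a],ls[b]) for a,b in("LT","TR","RB","BL")];k=np.array(k)
print(np.round(k,1).tolist(),"c",k.mean(0),"sides",np.linalg.norm(k-np.roll(k,-1,0),axis=1))
for p in((318,122),(315,255),(318,190)): print("bar",onz(c,*p,112))
E
```

```text
130 [26, 31, 33, 37, 36, 38, 49, 97, 148, 180, 189, 180, 174, 178, 161, 111, 72, 58, 59, 57, 58, 56, 57, 58, 88, 164, 231, 244, 230, 170] [205, 171, 106, 61, 54, 54, 53, 53, 53, 53, 54, 60, 96, 144, 168, 168, 169, 179, 179, 156, 107, 56, 34, 31, 33, 32, 33, 32, 31, 32]
270 [21, 22, 22, 22, 22, 18, 17, 17, 21, 34, 65, 92, 104, 106, 105, 107, 100, 84, 60, 49, 49, 49, 51, 53, 56, 59, 58, 60, 59, 62] [53, 55, 52, 57, 79, 119, 155, 162, 154, 161, 169, 156, 118, 66, 35, 28, 29, 29, 28, 27, 28, 23, 24, 23, 21, 21, 23, 25, 26, 26]
300 [45, 45, 43, 42, 38, 40, 56, 101, 148, 168, 168, 170, 172, 152, 107, 70, 54, 53, 53, 56] [76, 78, 78, 77, 79, 87, 122, 158, 171, 170, 155, 111, 55, 28, 19, 22, 22, 22, 23, 24]
340 [37, 36, 33, 35, 34, 33, 39, 66, 115, 157, 169, 169, 177, 172, 142, 105, 90, 100, 105, 106] [111, 109, 111, 107, 96, 79, 71, 84, 102, 108, 105, 91, 64, 38, 27, 23, 23, 24, 27, 26]
bar [738, 703, 689, 688, 688, 688, 684, 678, 657, 657, 699, 735, 754, 760, 761, 763, 763, 763, 763, 761, 760, 754, 741, 726, 740, 760, 763, 764, 764, 764, 764, 764, 764, 764, 764] [713, 690, 684, 686, 685, 684, 679, 671, 680, 716, 745, 756, 761, 762, 763, 763, 763, 761, 760, 755, 741, 718, 722, 751, 762, 763, 763, 763, 763, 763, 763, 763, 763, 763, 763]
L [ 1.53000e-01  9.88000e-01  5.46381e+02 -1.30381e+02] ang 81.21 resid 0.36
R [ 1.56000e-01  9.88000e-01  7.02738e+02 -1.75667e+02] ang 81.0 resid 0.14
T [ 9.8800e-01 -1.5700e-01  6.3881e+02 -3.4119e+01] ang -9.05 resid 0.11
B [ 9.86000e-01 -1.65000e-01  6.10824e+02 -2.60470e+02] ang -9.48 resid 0.35
[[563.0999755859375, -22.100000381469727], [723.0, -47.5], [687.2999877929688, -273.20001220703125], [528.4000244140625, -246.6999969482422]] c [ 625.46075 -147.38547] sides [161.9334  228.51715 161.07567 227.30968]
bar [638.23380608 -60.2625797  112.        ]
bar [ 612.36757019 -218.4329842   112.        ]
bar [ 627.19630818 -139.30310421  112.        ]
```

```bash
cat > box.py <<'E'
from h import *
def X(a,b): 
    A=np.array([[a[0],-b[0]],[a[1],-b[1]]]);s=np.linalg.solve(A,b[2:]-a[2:]);return a[2:]+s[0]*a[:2]
def half(c,g,p0,p1,n=60):
    # outermost half-level crossing along the segment p0(outside)->p1(inside)
    s=np.linspace(0,1,n);x=(p0[0]+s*(p1[0]-p0[0])).astype(np.float32);y=(p0[1]+s*(p1[1]-p0[1])).astype(np.float32)
    a=cv2.remap(g,x[None],y[None],cv2.INTER_LINEAR).ravel().astype(float);t=(a[:8].mean()+a.max())/2
    i=np.argmax(a>t);return (x[i],y[i]),a.max()-a[:8].mean()
def rim(c,cx,cy,yaw,m=13,z=130):
    g=cv2.cvtColor(c["image"],cv2.COLOR_RGB2GRAY);w=math.radians(yaw);R=np.array([[math.cos(w),-math.sin(w)],[math.sin(w),math.cos(w)]])
    ls=[]
    for side in range(4):
        pts=[]
        for s in np.concatenate([np.linspace(-.85,-.35,12),np.linspace(.35,.85,12)]):
            ax,hx,hy=[(0,75,110),(1,75,110),(0,75,110),(1,75,110)][side];sg=-1 if side<2 else 1
            def P(off): 
                q=np.array([sg*(75+off),s*110]) if ax==0 else np.array([s*75,sg*(110+off)])
                return proj(c,[*(R@q+[cx,cy]),z])
            e,con=half(c,g,P(m),P(-3))
            if con>40:pts.append(onz(c,*e,z)[:2])
        q=np.array(pts,np.float32);l=cv2.fitLine(q,cv2.DIST_HUBER,0,.01,.01).ravel();ls.append(l)
        print("side",side,len(q),"ang",round(math.degrees(math.atan2(l[1],l[0])),2))
    k=np.array([X(ls[i],ls[(i+1)%4]) for i in range(4)]);print(np.round(k,1).tolist(),"c",np.round(k.mean(0),1),"sides",np.round(np.linalg.norm(k-np.roll(k,-1,0),axis=1),1))
E
python3 - <<'E'
from box import *
import pickle
w=cam("wrist");pickle.dump(w,open("w1.pkl","wb"));t=cam("top")
print(w["o"],w["K"][1]);go()
rim(w,626,-148,-9);rim(t,626,-150,-9)
# same things in both: mug handle/timer cannot be seen; loop end + wash cap
for ce,a,st in reds(w,20): print("w",ce,a)
for ce,a,st in reds(t,20): print("t",ce,a)
E
```

```text
[638.56415458 -74.62604128 546.34945339] [  0.         371.64829954 237.1521341 ]
t 2.63 pos [ 628.4 -148.7  400.8] yaw 82.3 j [-15.6   3.2  71.3   0.  105.5  -7.8] F [0.2 1.5 0.5] gap 93.2
side 0 24 ang 80.84
side 1 24 ang -8.87
side 2 24 ang 81.08
side 3 24 ang -9.11
[[528.5999755859375, -247.0], [686.5, -271.6000061035156], [721.4000244140625, -48.79999923706055], [564.5999755859375, -23.600000381469727]] c [ 625.3 -147.7] sides [159.8 225.6 158.8 226.2]
side 0 10 ang 81.7
side 1 12 ang -8.82
side 2 12 ang 80.42
side 3 24 ang -8.9
[[531.7999877929688, -250.1999969482422], [686.4000244140625, -274.20001220703125], [724.2000122070312, -50.29999923706055], [564.7000122070312, -25.399999618530273]] c [ 626.8 -150. ] sides [156.4 227.1 161.5 227.2]
w [288.67924528 399.22012579] 477
w [203.94736842 408.73684211] 95
w [320.94520548 414.2739726 ] 73
t [492.07587719  29.65811404] 4560
t [624.99932004  98.64415231] 4412
t [590.07468124 167.27322404] 549
t [187.11403509 194.24561404] 114
t [495.22727273 204.97727273] 44
t [158.91071429 213.77678571] 112
t [493.05494505 224.7032967 ] 91
t [187.69747899 233.31092437] 119
t [161.25438596 259.59649123] 114
t [192.35042735 273.34188034] 117
t [519.34210526 302.21052632] 38
```

```bash
python3 - <<'E'
from h import *
import pickle
c=pickle.load(open("w1.pkl","rb"));im=c["image"]
s=im.astype(int).sum(2)
for v in (165,190,215,240): print(v,s[v,296:340].tolist())
print("col",s[105:130,290].tolist(),s[250:280,290].tolist())
print("col bar",s[110:135,317].tolist(),s[240:270,314].tolist())
a=onz(c,290,117,72);b=onz(c,290,262,72);print(a,b)
for v in (165,190,215,240): print(onz(c,316,v,112))
cv2.imwrite("pics/w1c.png",cv2.resize(im[90:300,160:400],None,fx=3.3,fy=2.8,interpolation=cv2.INTER_CUBIC)[:,:,::-1])
E
```

```text
165 [764, 764, 764, 764, 762, 746, 711, 699, 696, 696, 695, 694, 689, 664, 644, 679, 726, 750, 758, 761, 763, 763, 763, 763, 763, 761, 760, 750, 735, 741, 761, 764, 764, 764, 764, 764, 764, 764, 764, 764, 764, 764, 764, 764]
190 [764, 764, 764, 763, 759, 733, 701, 694, 693, 695, 693, 692, 685, 663, 667, 713, 746, 758, 761, 763, 763, 763, 763, 763, 761, 760, 751, 732, 738, 759, 764, 764, 764, 764, 764, 764, 764, 764, 764, 764, 764, 764, 764, 764]
215 [764, 764, 763, 760, 748, 714, 696, 693, 692, 693, 690, 683, 669, 677, 714, 744, 756, 761, 763, 763, 763, 763, 763, 761, 760, 752, 735, 731, 752, 762, 763, 764, 764, 764, 764, 764, 764, 764, 764, 764, 764, 764, 764, 764]
240 [763, 763, 762, 753, 723, 697, 691, 694, 692, 690, 689, 681, 669, 693, 735, 754, 761, 762, 763, 763, 763, 763, 761, 760, 752, 734, 716, 740, 760, 763, 764, 763, 763, 763, 763, 763, 763, 763, 763, 763, 763, 763, 763, 763]
col [531, 485, 367, 241, 176, 166, 164, 177, 265, 445, 591, 644, 652, 642, 642, 661, 613, 504, 534, 651, 691, 696, 697, 697, 695] [523, 522, 523, 524, 524, 524, 538, 621, 722, 748, 722, 528, 266, 194, 200, 222, 236, 231, 209, 187, 188, 180, 186, 184, 180, 182, 182, 182, 183, 175]
col bar [164, 164, 165, 200, 268, 337, 358, 366, 396, 492, 606, 635, 600, 591, 664, 720, 745, 751, 752, 751, 751, 751, 751, 751, 748] [763, 763, 763, 763, 763, 763, 763, 763, 763, 762, 757, 739, 724, 721, 707, 670, 624, 598, 571, 592, 634, 563, 373, 218, 183, 181, 183, 182, 182, 185]
[603.7720634  -45.91878927  72.        ] [ 574.65150202 -235.80766083   72.        ]
[ 628.63034123 -108.38172063  112.        ]
[ 624.53777957 -137.70865643  112.        ]
[ 620.34802055 -167.62546907  112.        ]
[ 616.01858295 -198.43142901  112.        ]
```

View pics/w1c.png

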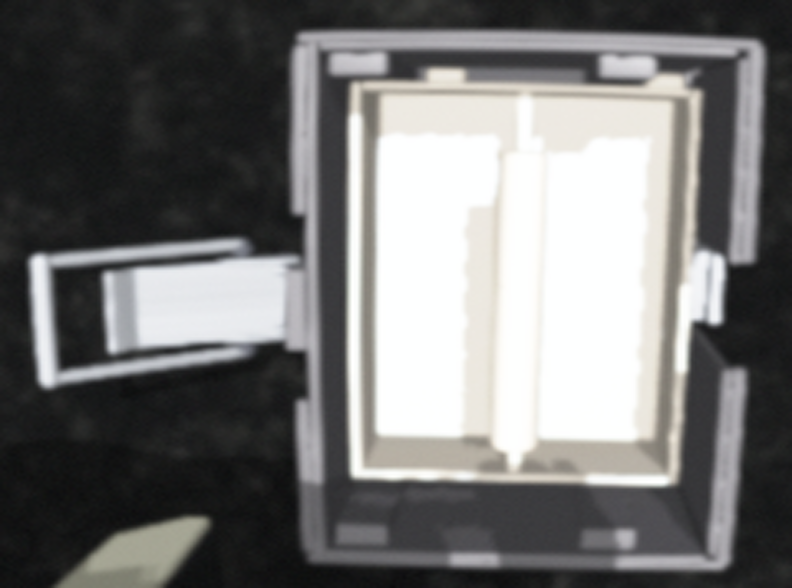

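```bash
python3 -c "
from h import *
go((624.7,-147.4,220,81),(624.7,-147.4,113,81))"
```

```text
t 2.63 pos [ 628.4 -148.7  400.8] yaw 82.3 j [-15.6   3.2  71.3   0.  105.5  -7.8] F [0.2 1.5 0.5] gap 93.2
(624.7, -147.4, 220, 81) -> [0.8, -3.9, 180.8, 1.3]
(624.7, -147.4, 113, 81) -> [0.0, 0.0, 107.0, 0.0]
```

```bash
cat >> h.py <<'E'
import json
def plan(*targets,save=True):
    """deltas from the commanded pose; consecutive targets are separate calls"""
    s=read_state();cur=json.load(open("cmd.json"))
    print("t",round(float(s["t"]),2),"meas",np.round(s["position"],1),round(float(s["eef_rot"][2]),1),"cmd",np.round(cur,1),"F",np.round(s["force"],1),"gap",np.round(s["finger_gap"],1))
    for t in targets:
        d=delta(cur[:3],cur[3],*t);d=[round(v) if abs(v)>25 else round(2*v)/2 for v in d[:3]]+[round(d[3]*2)/2]
        w=math.radians(cur[3]);n=max(np.linalg.norm(d[:3])/41.7,abs(d[3])/7.16)
        cur=[cur[0]+d[0]*math.cos(w)+d[1]*math.sin(w),cur[1]+d[0]*math.sin(w)-d[1]*math.cos(w),cur[2]-d[2],cur[3]-d[3]]
        print(t,"->",d,"rows",round(float(n),1))
    if save: json.dump(cur,open("cmd.json","w"))
E
echo '[628.3,-150.6,400.6,82.17]' > cmd.json
python3 -c "
from h import *
plan((624,-147.6,220,81),(624,-147.6,113,81),(624,-147.6,330,81),(480,85,330,171.5))"
```

```text
t 2.63 meas [ 628.4 -148.7  400.8] 82.3 cmd [ 628.3 -150.6  400.6   82.2] F [0.2 1.5 0.5] gap 93.2
(624, -147.6, 220, 81) -> [2.5, -4.5, 181, 1.0] rows 4.3
(624, -147.6, 113, 81) -> [0.0, 0.0, 107, 0.0] rows 2.6
(624, -147.6, 330, 81) -> [0.0, 0.0, -217, 0.0] rows 5.2
(480, 85, 330, 171.5) -> [208, -178, -0.5, -90.5] rows 12.6
```

send_rows(series=[[-0.3,2.5,-4.5,36,1],[-0.3,2.5,-4.5,72,1],[-0.3,2.5,-4.5,108,1],[-0.3,2.5,-4.5,145,1],[-0.3,2.5,-4.5,181,1],[-0.3,2.5,-4.5,181,1]])

```text
t: 3.13
position: [622.0, -145.0, 212.8]
eef_rot: [-179.5, -0.1, 81.3]
force: [-0.9, 0.5, -1.1]
finger_gap: 61.3
finger_force: 0.0
```

send_rows(series=[[-0.3,0,0,30,0],[-0.3,0,0,60,0],[-0.3,0,0,85,0],[-0.3,0,0,100,0],[-0.3,0,0,107,0],[-0.3,0,0,107,0],[1,0,0,107,0],[1,0,0,107,0],[1,0,0,107,0],[1,0,0,107,0],[1,0,0,107,0],[1,0,0,107,0]])

```text
t: 4.13
position: [624.3, -147.6, 113.0]
eef_rot: [180.0, 0.0, 81.2]
force: [-0.3, 0.3, -0.3]
finger_gap: 24.9
finger_force: 0.0
```

send_rows(series=[[1,0,0,0,0],[1,0,0,0,0],[1,0,0,0,0],[1,0,0,0,0],[1,0,0,-5,0],[1,0,0,-15,0],[1,0,0,-30,0]])

```text
t: 4.72
position: [623.6, -147.4, 142.1]
eef_rot: [-179.8, -0.0, 81.2]
force: [0.7, 0.7, -4.5]
finger_gap: 17.0
finger_force: 30.0
```

send_rows(series=[[1,0,0,-25,0],[1,0,0,-50,0],[1,0,0,-75,0],[1,0,0,-100,0],[1,0,0,-125,0],[1,0,0,-150,0],[1,0,0,-175,0],[1,0,0,-187,0],[1,0,0,-187,0]])

```text
t: 5.47
position: [624.6, -147.6, 333.8]
eef_rot: [179.7, 0.0, 81.2]
force: [-0.1, 0.5, -4.8]
finger_gap: 16.9
finger_force: 30.0
```

```bash
python3 - <<'E'
from h import *
import pickle
go()
c=cam("wrist");pickle.dump(c,open("w2.pkl","wb"));cv2.imwrite("pics/w2.png",c["image"][:,:,::-1])
E
```

```text
t 5.47 pos [ 624.6 -147.6  333.8] yaw 81.2 j [-15.6   1.8  78.9   0.   99.   -6.8] F [-0.1  0.5 -4.8] gap 16.9
```

View pics/w2.png

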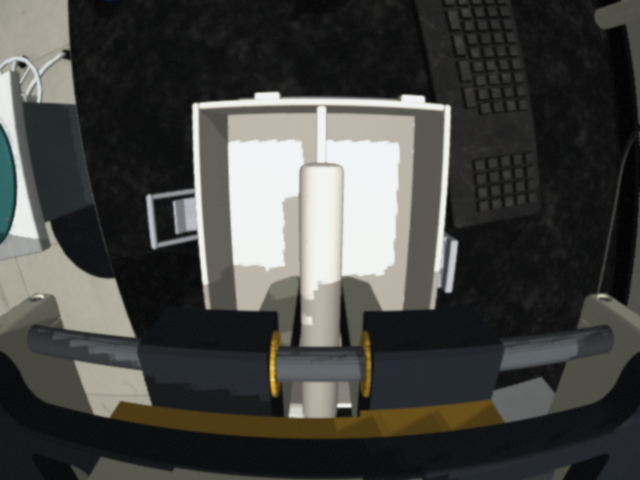

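send_rows(series=[[1,17,-15,0,-7.5],[1,35,-30,0,-15],[1,52,-45,0,-22.5],[1,69,-60,0,-30],[1,87,-75,0,-37.5],[1,104,-90,0,-45],[1,122,-104,0,-52.5],[1,139,-119,0,-60],[1,156,-134,0,-67.5],[1,173,-148,0,-75],[1,190,-163,0,-82.5],[1,208,-178,0,-90.5]])

```text
t: 6.52
position: [479.2, 85.9, 327.7]
eef_rot: [-180.0, -0.1, 167.5]
force: [0.1, 1.2, -4.3]
finger_gap: 17.1
finger_force: 30.0
```

```bash
python3 - <<'E'
from h import *
import pickle
go()
c=cam("side");cv2.imwrite("pics/s2.png",c["image"][100:430,160:520,::-1])
c=cam("top");cv2.imwrite("pics/t2.png",cv2.resize(c["image"][130:330,130:480],None,fx=2.2,fy=2.2)[:,:,::-1])
E
```

```text
t 6.52 pos [479.2  85.9 327.7] yaw 167.5 j [  7.2 -17.4  96.8  -0.  100.8 -70.3] F [ 0.1  1.2 -4.3] gap 17.1
```

View pics/t2.png

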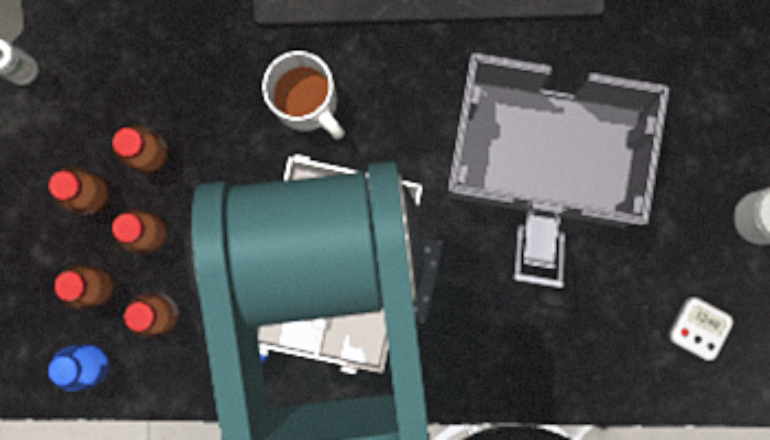

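send_rows(series=[[1,0,0,35,0],[1,0,0,70,0],[1,0,0,105,0],[1,0,0,140,0],[1,0,0,170,0],[1,0,0,190,0],[1,0,0,200,0],[1,0,0,210,0],[1,0,0,215,0],[1,0,0,215,0]])

```text
t: 7.45
position: [480.2, 85.2, 114.1]
eef_rot: [-180.0, -0.0, 167.1]
force: [-0.7, 0.4, -4.2]
finger_gap: 17.2
finger_force: 30.0
```

```bash
python3 - <<'E'
from h import *
for i in range(5):
    cam("wrist");s=read_state();print(np.round(s["position"],1),np.round(s["eef_rot"],1),np.round(s["force"],1))
E
```

```text
[480.5  85.2 115.1] [180.    0.  167.1] [-0.8  0.1 -3.9]
[480.7  85.3 115.6] [1.800e+02 1.000e-01 1.671e+02] [ 0.5 -0.3 -3.6]
[480.8  85.3 115.8] [1.800e+02 1.000e-01 1.671e+02] [-0.5 -0.6 -4. ]
[480.8  85.3 115.8] [1.800e+02 1.000e-01 1.671e+02] [ 0.  -0.2 -4.4]
[480.7  85.3 115.7] [1.800e+02 1.000e-01 1.671e+02] [ 0.3 -0.1 -4.3]
```

send_rows(series=[[1,0,0,4,0],[1,0,0,7,0],[1,0,0,7,0],[1,0,0,7,0]])

```text
t: 8.03
position: [480.8, 85.5, 108.3]
eef_rot: [179.9, 0.1, 167.1]
force: [2.9, 2.8, 3.4]
finger_gap: 17.3
finger_force: 30.0
```

send_rows(series=[[0.2,0,0,0,0],[0.2,0,0,0,0],[0.2,0,0,0,0],[0.2,0,0,0,0],[0.2,0,0,0,0],[0,0,0,0,0],[0,0,0,-10,0],[-0.2,0,0,-40,0],[-0.2,0,0,-80,0],[-0.2,0,0,-120,0],[-0.2,0,0,-160,0],[-0.2,0,0,-200,0]])

```text
t: 9.03
position: [479.7, 85.2, 310.6]
eef_rot: [180.0, 0.0, 167.1]
force: [-0.2, -0.6, 0.1]
finger_gap: 55.6
finger_force: 0.0
```

```bash
python3 - <<'E'
from h import *
for i in range(3): cam("wrist")
go()
c=cam("top")
for ce,a,st in reds(c):
    if 300>ce[0] and ce[1]>150: print(np.round(ce,1),a,np.round(onz(c,*ce,94),1))
cv2.imwrite("pics/t3.png",cv2.resize(c["image"][130:330,130:480],None,fx=2.2,fy=2.2)[:,:,::-1])
E
```

```text
t 9.18 pos [480.8  85.3 311.8] yaw 167.1 j [  7.1 -17.6  98.4  -0.   98.9 -70. ] F [-0.3 -0.4 -0.9] gap 55.6
[187.1 194.2] 113 [621.3 346.4  94. ]
[159.  213.7] 106 [570.7 416.3  94. ]
[187.5 233.2] 109 [521.8 342.5  94. ]
[161.3 259.8] 108 [453.6 406.9  94. ]
[192.2 273.3] 107 [420.7 327.9  94. ]
```

```bash
echo '[480.8,85.3,310,167.1]' > cmd.json
cat > bot.py <<'E'
from h import *
B=[(621.4,346.2),(570.6,416.6),(522,342.7),(454,407),(420.6,327.5)]
S=[(30,-60),(-30,-60),(0,0),(30,60),(-30,60)]
C=np.array([625.3,-149.2]);w=math.radians(-8.95)
def slot(i): return C+np.array([[math.cos(w),-math.sin(w)],[math.sin(w),math.cos(w)]])@S[i]
def run(i,j,start=None,yaw=81):
    b=B[i];s=slot(j);c=json.load(open("cmd.json"))
    m=lambda p,q,z:((p[0]+q[0])/2,(p[1]+q[1])/2,z,yaw)
    plan(m(c,b,250),(*b,250,yaw),(*b,99,yaw),(*b,260,yaw),m(b,s,270),(*s,270,yaw),(*s,103,yaw),(*s,260,yaw))
E
python3 -c "
from bot import *
run(4,0)"
```

```text
t 9.23 meas [480.4  85.3 309.2] 167.1 cmd [480.8  85.3 310.  167.1] F [ 0.   0.  -0.7] gap 55.4
(450.70000000000005, 206.4, 250, 81) -> [56, 111, 60, 86.0] rows 12.0
(420.6, 327.5, 250, 81) -> [115, -49, 0.0, 0.0] rows 3.0
(420.6, 327.5, 99, 81) -> [0.5, 0.0, 151, 0.0] rows 3.6
(420.6, 327.5, 260, 81) -> [0.0, 0.0, -161, 0.0] rows 3.9
(np.float64(533.1001926425452), np.float64(57.18167834685056), 270, 81) -> [-250, 153, -10.0, 0.0] rows 7.0
(np.float64(645.6003852850902), np.float64(-213.13664330629888), 270, 81) -> [-250, 153, 0.0, 0.0] rows 7.0
(np.float64(645.6003852850902), np.float64(-213.13664330629888), 103, 81) -> [0.5, 0.0, 167, 0.0] rows 4.0
(np.float64(645.6003852850902), np.float64(-213.13664330629888), 260, 81) -> [0.0, 0.0, -157, 0.0] rows 3.8
```

send_rows(series=[[-0.2,5,9,5,7],[-0.2,9,18,10,14],[-0.2,14,28,15,21],[-0.2,19,37,20,28],[-0.2,23,46,25,35],[-0.2,28,55,30,42],[-0.2,33,65,35,49],[-0.2,37,74,40,56],[-0.2,42,83,45,63],[-0.2,47,92,50,70],[-0.2,51,102,55,77],[-0.2,56,111,60,84]])

```text
t: 10.23
position: [449.8, 206.3, 246.1]
eef_rot: [-179.9, 0.1, 82.8]
force: [0.1, 0.3, 0.1]
finger_gap: 55.8
finger_force: 0.0
```

send_rows(series=[[-0.2,23,-9,0,1],[-0.2,50,-19,0,2],[-0.2,80,-31,0,2],[-0.2,105,-40,0,2],[-0.2,116,-44.5,0,2],[-0.2,116,-44.5,0,2],[-0.2,116,-44.5,30,2],[-0.2,116,-44.5,65,2],[-0.2,116,-44.5,100,2],[-0.2,116,-44.5,130,2],[-0.2,116,-44.5,147,2],[-0.2,116,-44.5,151,2]])

```text
t: 11.23
position: [419.0, 324.2, 92.6]
eef_rot: [-179.8, 0.2, 81.1]
force: [-0.2, -0.7, 1.0]
finger_gap: 55.8
finger_force: 0.0
```

send_rows(series=[[-0.2,0,0,0,0],[1,0,0,0,0],[1,0,0,0,0],[1,0,0,0,0],[1,0,0,0,0],[1,0,0,0,0],[1,0,0,0,0],[1,0,0,0,0]])

```text
t: 11.9
position: [421.0, 326.9, 98.9]
eef_rot: [179.9, -0.1, 81.1]
force: [-1.3, -0.2, 6.8]
finger_gap: 42.4
finger_force: 31.4
```

```bash
python3 - <<'E'
from h import *
go()
c=cam("wrist");cv2.imwrite("pics/w4.png",c["image"][:,:,::-1])
E
```

```text
t 11.9 pos [421.  326.9  98.9] yaw 81.1 j [ 35.1  -7.2 109.4  -0.   77.5  44. ] F [-1.3 -0.2  6.8] gap 42.4
```

View pics/w4.png

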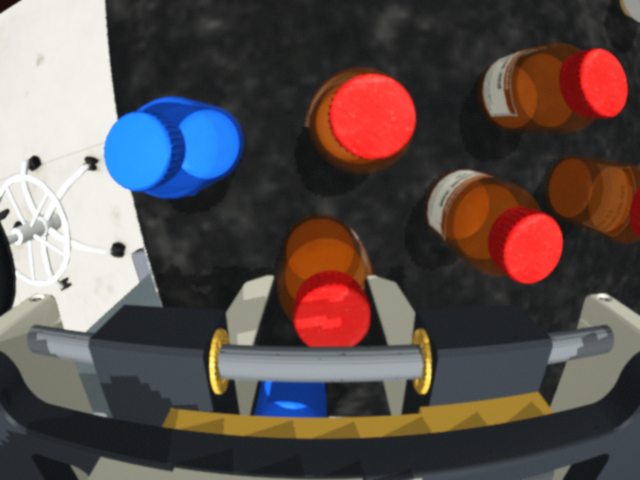

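send_rows(series=[[-0.1,0,0,0,0],[-0.1,0,0,0,0],[-0.1,0,0,0,0],[-0.1,0,0,-4,0],[-0.1,0,0,-7,0],[-0.1,0,0,-7,0],[1,0,0,-7,0],[1,0,0,-7,0],[1,0,0,-7,0],[1,0,0,-7,0],[1,0,0,-7,0],[1,0,0,-7,0]])

```text
t: 12.95
position: [420.1, 326.4, 103.5]
eef_rot: [-180.0, 0.0, 81.1]
force: [0.0, 0.1, -1.2]
finger_gap: 32.2
finger_force: 30.0
```

```bash
python3 - <<'E'
from h import *
for i in range(3): cam("wrist");go()
E
```

```text
t 13.0 pos [420.1 326.4 103.5] yaw 81.1 j [ 35.1  -7.4 109.2  -0.   78.2  44. ] F [ 0.3  0.  -0.9] gap 32.6
t 13.05 pos [420.1 326.4 103.5] yaw 81.1 j [ 35.1  -7.4 109.2  -0.   78.2  44. ] F [ 0.7 -0.4 -1.7] gap 32.6
t 13.1 pos [420.1 326.4 103.5] yaw 81.1 j [ 35.1  -7.4 109.2  -0.   78.2  44. ] F [ 0.1  0.6 -1.3] gap 32.4
```

```bash
echo '[420.1,326.4,103.5,81.1]' > cmd.json
sed -i 's/(\*b,99,yaw)/(*b,104,yaw)/; s/(\*s,103,yaw)/(*s,108,yaw)/' bot.py
python3 -c "
from bot import *
b=B[4];s=slot(0);yaw=81.1
plan((420.1,326.4,265,yaw),((b[0]+s[0])/2,(b[1]+s[1])/2,270,yaw),(*s,270,yaw),(*s,108,yaw),(*s,250,yaw))
run(0,1)"
```

```text
t 13.1 meas [420.1 326.4 103.5] 81.1 cmd [420.1 326.4 103.5  81.1] F [ 0.1  0.6 -1.3] gap 32.4
(420.1, 326.4, 265, 81.1) -> [0.0, 0.0, -162, 0.0] rows 3.9
(np.float64(533.1001926425452), np.float64(57.18167834685056), 270, 81.1) -> [-248, 153, -4.5, 0.0] rows 7.0
(np.float64(645.6003852850902), np.float64(-213.13664330629888), 270, 81.1) -> [-250, 153, 0.0, 0.0] rows 7.0
(np.float64(645.6003852850902), np.float64(-213.13664330629888), 108, 81.1) -> [0.0, 0.5, 162, 0.0] rows 3.9
(np.float64(645.6003852850902), np.float64(-213.13664330629888), 250, 81.1) -> [0.0, 0.0, -142, 0.0] rows 3.4
t 13.1 meas [420.1 326.4 103.5] 81.1 cmd [ 645.9 -213.   250.    81.1] F [ 0.1  0.6 -1.3] gap 32.4
(633.6319632405914, 66.5886267230286, 250, 81) -> [274, -55, 0.0, 0.0] rows 6.7
(621.4, 346.2, 250, 81) -> [275, -56, 0.0, 0.0] rows 6.7
(621.4, 346.2, 104, 81) -> [-0.5, 0.5, 146, 0.0] rows 3.5
(621.4, 346.2, 260, 81) -> [0.0, 0.0, -156, 0.0] rows 3.7
(np.float64(603.8654582630074), np.float64(71.19885289407426), 270, 81) -> [-274, 25.0, -10.0, 0.0] rows 6.6
(np.float64(586.3309165260149), np.float64(-203.80229421185146), 270, 81) -> [-275, 25, 0.0, 0.0] rows 6.6
(np.float64(586.3309165260149), np.float64(-203.80229421185146), 108, 81) -> [0.5, 0.5, 162, 0.0] rows 3.9
(np.float64(586.3309165260149), np.float64(-203.80229421185146), 260, 81) -> [0.0, 0.0, -152, 0.0] rows 3.6
```

send_rows(series=[[1,0,0,-20,0],[1,0,0,-60,0],[1,0,0,-100,0],[1,0,0,-140,0],[1,0,0,-162,0],[1,-15,9,-166,0],[1,-45,28,-166,0],[1,-80,49,-166,0],[1,-115,71,-166,0],[1,-150,92,-166,0],[1,-185,114,-166,0],[1,-220,135,-166,0]])

```text
t: 14.1
position: [519.8, 86.3, 269.6]
eef_rot: [180.0, -0.0, 81.1]
force: [1.8, 1.4, -2.5]
finger_gap: 32.3
finger_force: 30.0
```

send_rows(series=[[1,-35,22,0,0],[1,-70,43,0,0],[1,-105,65,0,0],[1,-140,86,0,0],[1,-175,108,0,0],[1,-210,129,0,0],[1,-240,148,0,0],[1,-262,161,0,0],[1,-274,169,0,0],[1,-278,171,0,0],[1,-278,171,0,0],[1,-278,171,0,0]])

```text
t: 15.1
position: [645.4, -211.8, 269.6]
eef_rot: [-180.0, -0.0, 81.1]
force: [0.0, -0.0, -2.4]
finger_gap: 32.4
finger_force: 30.0
```

send_rows(series=[[1,0,0.5,20,0],[1,0,0.5,50,0],[1,0,0.5,80,0],[1,0,0.5,110,0],[1,0,0.5,135,0],[1,0,0.5,148,0],[1,0,0.5,155,0],[1,0,0.5,158,0],[1,0,0.5,161,0],[1,0,0.5,162,0],[1,0,0.5,162,0]])

```text
t: 16.02
position: [646.5, -212.9, 108.8]
eef_rot: [179.9, 0.0, 81.1]
force: [0.5, 0.2, -2.1]
finger_gap: 32.4
finger_force: 30.0
```

```bash
python3 - <<'E'
from h import *
cam("wrist");go()
c=cam("top");cv2.imwrite("pics/t4.png",cv2.resize(c["image"][130:330,130:480],None,fx=2.2,fy=2.2)[:,:,::-1])
E
```

```text
t 16.07 pos [ 646.5 -213.   108.8] yaw 81.1 j [-20.4  10.8  90.1  -0.   79.  -11.5] F [ 0.6  0.3 -2.5] gap 32.2
```

send_rows(series=[[1,0,0,1,0],[1,0,0,1.5,0],[0.1,0,0,1.5,0],[0.1,0,0,1.5,0],[0.1,0,0,1.5,0],[0.1,0,0,0,0],[0.1,0,0,-20,0],[-0.2,0,0,-60,0],[-0.2,0,0,-100,0],[-0.2,0,0,-130,0],[-0.2,0,0,-142,0],[-0.2,0,0,-142,0]])

```text
t: 17.12
position: [646.8, -213.2, 253.6]
eef_rot: [179.7, 0.1, 81.1]
force: [-0.1, 0.2, 0.0]
finger_gap: 55.9
finger_force: 0.0
```

send_rows(series=[[-0.2,20,-4,0,0],[-0.2,57,-12,0,0],[-0.2,97,-20,0,0],[-0.2,137,-28,0,0],[-0.2,177,-36,0,0],[-0.2,217,-44,0,0],[-0.2,257,-52,0,0],[-0.2,297,-60,0,0],[-0.2,337,-68,0,0],[-0.2,377,-76,0,0],[-0.2,417,-84,0,0],[-0.2,457,-92,0,0]])

```text
t: 18.12
position: [624.9, 254.7, 247.4]
eef_rot: [-179.9, 0.1, 81.1]
force: [0.3, -0.7, -0.3]
finger_gap: 55.8
finger_force: 0.0
```

send_rows(series=[[-0.2,40,-8,0,0],[-0.2,75,-15,0,0],[-0.2,90,-18,0,0],[-0.2,92,-19,10,0],[-0.2,92,-19,45,0],[-0.2,92,-19,80,0],[-0.2,92,-19,110,0],[-0.2,92,-19,128,0],[-0.2,92,-19,138,0],[-0.2,92,-19,143,0],[-0.2,92,-19,146,0],[-0.2,92,-19,146,0]])

```text
t: 19.12
position: [621.5, 346.3, 104.0]
eef_rot: [180.0, -0.0, 81.1]
force: [0.2, -0.6, -0.1]
finger_gap: 55.9
finger_force: 0.0
```

```bash
python3 - <<'E'
from h import *
cam("wrist");cam("wrist");go()
c=cam("top");cv2.imwrite("pics/t4.png",cv2.resize(c["image"][130:330,130:480],None,fx=2.2,fy=2.2)[:,:,::-1])
E
```

```text
t 19.22 pos [621.7 346.7 105. ] yaw 81.1 j [27.1 14.6 86.  -0.  79.3 36. ] F [0.1 1.1 0.2] gap 55.9
```

View pics/t4.png

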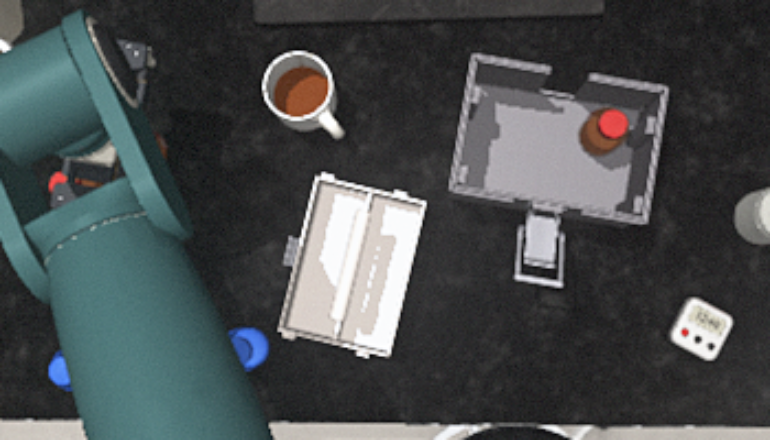

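send_rows(series=[[1,0,0,0,0],[1,0,0,0,0],[1,0,0,0,0],[1,0,0,0,0],[1,0,0,0,0],[1,0,0,0,0],[1,0,0,-15,0],[1,0,0,-50,0],[1,0,0,-90,0],[1,0,0,-130,0],[1,0,0,-155,0],[1,0,0,-160,0]])

```text
t: 20.27
position: [621.9, 347.0, 271.0]
eef_rot: [179.6, -0.3, 81.1]
force: [0.7, 1.0, -0.4]
finger_gap: 32.3
finger_force: 29.9
```

send_rows(series=[[1,-15,1,0,0],[1,-45,4,0,0],[1,-82,7,0,0],[1,-120,11,0,0],[1,-160,15,0,0],[1,-200,18,0,0],[1,-240,22,0,0],[1,-280,25,0,0],[1,-320,29,0,0],[1,-360,33,0,0],[1,-400,36,0,0],[1,-440,40,0,0]])

```text
t: 21.27
position: [591.2, -96.5, 262.0]
eef_rot: [-179.9, 0.0, 81.1]
force: [0.5, -0.3, -2.5]
finger_gap: 32.3
finger_force: 29.9
```

send_rows(series=[[1,-40,4,0,0],[1,-75,7,0,0],[1,-98,9,0,0],[1,-107,10,0,0],[1,-109,10,0,0],[1,-109,10,10,0],[1,-109,10,40,0],[1,-109,10,75,0],[1,-109,10,105,0],[1,-109,10,130,0],[1,-109,10,145,0],[1,-109,10,152,0]])

```text
t: 22.27
position: [584.9, -201.8, 108.6]
eef_rot: [-179.8, -0.1, 81.2]
force: [-0.0, 0.7, -2.2]
finger_gap: 32.3
finger_force: 29.9
```

```bash
python3 - <<'E'
from bot import *
cam("wrist");cam("wrist");cam("wrist");go((*slot(1),107,81.1))
E
```

```text
t 22.42 pos [ 586.1 -203.   112.3] yaw 81.2 j [-21.5   3.4  97.9   0.   78.7 -12.6] F [-0.   0.2 -2.1] gap 32.4
(np.float64(586.3309165260149), np.float64(-203.80229421185146), 107, 81.1) -> [-0.7, 0.3, 5.3, 0.1]
```

send_rows(series=[[1,-0.5,0.5,2,0],[1,-0.5,0.5,4,0],[1,-0.5,0.5,4,0],[0.1,-0.5,0.5,4,0],[0.1,-0.5,0.5,4,0],[0.1,-0.5,0.5,4,0],[0.1,-0.5,0.5,0,0],[0.1,0,0,-20,0],[-0.2,0,0,-60,0],[-0.2,0,0,-100,0],[-0.2,0,0,-130,0],[-0.2,0,0,-140,0]])

```text
t: 23.42
position: [586.7, -203.8, 257.9]
eef_rot: [179.6, 0.1, 81.1]
force: [0.7, 0.9, 0.7]
finger_gap: 55.5
finger_force: 0.0
```

send_rows(series=[[-0.2,20,-4,0,0],[-0.2,57,-10,0,0],[-0.2,97,-18,0,0],[-0.2,137,-25,0,0],[-0.2,177,-32,0,0],[-0.2,217,-40,0,0],[-0.2,257,-47,0,0],[-0.2,297,-54,0,0],[-0.2,337,-62,0,0],[-0.2,377,-69,0,0],[-0.2,417,-76,0,0],[-0.2,457,-84,0,0]])

```text
t: 24.42
position: [572.9, 263.1, 251.7]
eef_rot: [180.0, -0.0, 81.1]
force: [0.1, -0.4, 0.5]
finger_gap: 55.7
finger_force: 0.0
```

send_rows(series=[[-0.2,40,-7,0,0],[-0.2,80,-14,0,0],[-0.2,115,-20,0,0],[-0.2,140,-25,0,0],[-0.2,150,-27,0,0],[-0.2,153,-27.5,0,0],[-0.2,153,-27.5,0,0],[-0.2,153,-27.5,0,0]])

```text
t: 25.08
position: [570.1, 415.3, 251.7]
eef_rot: [180.0, 0.0, 81.1]
force: [0.3, -0.5, 0.9]
finger_gap: 55.5
finger_force: 0.0
```

```bash
python3 - <<'E'
from bot import *
cam("wrist");cam("wrist");go((*B[1],104,81.1))
E
```

```text
t 25.18 pos [570.2 415.1 252. ] yaw 81.0 j [34.  10.2 77.3 -0.  92.4 42.9] F [ 0.4  0.2 -0.9] gap 56.0
(570.6, 416.6, 104, 81.1) -> [1.6, 0.2, 148.0, -0.1]
```

send_rows(series=[[-0.2,1.5,0,30,0],[-0.2,1.5,0,65,0],[-0.2,1.5,0,98,0],[-0.2,1.5,0,122,0],[-0.2,1.5,0,136,0],[-0.2,1.5,0,143,0],[-0.2,1.5,0,147,0],[-0.2,1.5,0,148,0],[-0.2,1.5,0,148,0],[0.2,1.5,0,148,0],[1,1.5,0,148,0],[1,1.5,0,148,0]])

```text
t: 26.18
position: [570.3, 418.1, 104.5]
eef_rot: [180.0, -0.0, 81.1]
force: [0.2, -0.3, 0.0]
finger_gap: 40.4
finger_force: 0.0
```

send_rows(series=[[1,0,0,0,0],[1,0,0,0,0],[1,0,0,0,0],[1,0,0,0,0],[1,0,0,-15,0],[1,0,0,-50,0],[1,0,0,-90,0],[1,0,0,-130,0],[1,0,0,-155,0],[1,0,0,-160,0]])

```text
t: 27.02
position: [570.7, 418.3, 270.8]
eef_rot: [179.7, -0.3, 81.1]
force: [0.2, 0.1, -1.5]
finger_gap: 32.3
finger_force: 30.0
```

send_rows(series=[[1,-15,5,0,0],[1,-45,16,0,0],[1,-80,28,0,0],[1,-118,41,0,0],[1,-156,55,0,0],[1,-194,68,0,0],[1,-232,81,0,0],[1,-270,94,0,0],[1,-308,108,0,0],[1,-346,121,0,0],[1,-384,134,0,0],[1,-420,147,0,0]])

```text
t: 28.02
position: [649.6, -22.6, 261.8]
eef_rot: [-179.9, 0.0, 81.1]
force: [0.8, 1.3, -2.0]
finger_gap: 32.1
finger_force: 30.0
```

send_rows(series=[[1,-35,12,0,0],[1,-57,20,0,0],[1,-67,23,0,0],[1,-70,24.5,0,0],[1,-70,24.5,10,0],[1,-70,24.5,40,0],[1,-70,24.5,75,0],[1,-70,24.5,105,0],[1,-70,24.5,130,0],[1,-70,24.5,145,0],[1,-70,24.5,150,0],[1,-70,24.5,152,0]])

```text
t: 29.02
position: [663.6, -91.8, 110.9]
eef_rot: [-179.9, -0.0, 81.2]
force: [0.2, 0.1, -1.7]
finger_gap: 32.4
finger_force: 30.0
```

```bash
python3 - <<'E'
from bot import *
cam("wrist");cam("wrist");cam("wrist");go((*slot(3),108,81.1))
E
```

```text
t 29.17 pos [664.5 -92.5 113.3] yaw 81.1 j [-10.1   9.4  91.2   0.   79.3  -1.2] F [-0.1  0.7 -2.2] gap 31.9
(np.float64(664.269083473985), np.float64(-94.59770578814852), 108, 81.1) -> [-2.1, 0.1, 5.3, 0.0]
```

send_rows(series=[[1,-2,0,2,0],[1,-2,0,4.5,0],[1,-2,0,4.5,0],[0.1,-2,0,4.5,0],[0.1,-2,0,4.5,0],[0.1,-2,0,4.5,0],[0.1,-2,0,0,0],[0.1,-2,0,-20,0],[-0.2,-2,0,-60,0],[-0.2,-2,0,-100,0],[-0.2,-2,0,-130,0],[-0.2,-2,0,-140,0]])

```text
t: 30.17
position: [664.4, -94.8, 258.1]
eef_rot: [179.6, 0.0, 81.1]
force: [0.5, -0.2, 0.2]
finger_gap: 55.2
finger_force: 0.0
```

send_rows(series=[[-0.2,18,-9,0,0],[-0.2,50,-25,0,0],[-0.2,86,-44,0,0],[-0.2,122,-62,0,0],[-0.2,158,-80,0,0],[-0.2,194,-99,0,0],[-0.2,230,-117,0,0],[-0.2,266,-135,0,0],[-0.2,302,-153,0,0],[-0.2,338,-172,0,0],[-0.2,370,-188,0,0],[-0.2,395,-201,0,0]])

```text
t: 31.17
position: [524.6, 329.1, 251.6]
eef_rot: [-180.0, -0.0, 81.2]
force: [0.3, -0.2, 0.2]
finger_gap: 55.9
finger_force: 0.0
```

send_rows(series=[[-0.2,12,-6,0,0],[-0.2,15,-7.5,0,0],[-0.2,15,-7.5,0,0],[-0.2,15,-7.5,0,0]])

```text
t: 31.5
position: [521.3, 341.7, 251.5]
eef_rot: [-180.0, 0.0, 81.1]
force: [-0.1, 0.2, -0.0]
finger_gap: 55.9
finger_force: 0.0
```

```bash
python3 - <<'E'
from bot import *
cam("wrist");cam("wrist");go((*B[2],104,81.1))
E
```

```text
t 31.6 pos [521.4 341.4 251.7] yaw 81.0 j [30.9  0.  88.2 -0.  91.8 39.8] F [ 0.2 -0.7 -0.1] gap 55.7
(522, 342.7, 104, 81.1) -> [1.4, 0.4, 147.7, -0.1]
```

send_rows(series=[[-0.2,1.5,0.5,30,0],[-0.2,1.5,0.5,65,0],[-0.2,1.5,0.5,98,0],[-0.2,1.5,0.5,122,0],[-0.2,1.5,0.5,136,0],[-0.2,1.5,0.5,143,0],[-0.2,1.5,0.5,147,0],[-0.2,1.5,0.5,148,0],[-0.2,1.5,0.5,148,0],[0.2,1.5,0.5,148,0],[1,1.5,0.5,148,0],[1,1.5,0.5,148,0]])

```text
t: 32.6
position: [521.8, 344.2, 104.5]
eef_rot: [180.0, -0.0, 81.1]
force: [0.4, 0.3, -0.4]
finger_gap: 40.6
finger_force: 0.0
```

send_rows(series=[[1,0,0,0,0],[1,0,0,0,0],[1,0,0,0,0],[1,0,0,0,0],[1,0,0,-15,0],[1,0,0,-50,0],[1,0,0,-90,0],[1,0,0,-130,0],[1,0,0,-155,0],[1,0,0,-160,0]])

```text
t: 33.43
position: [522.3, 344.4, 270.2]
eef_rot: [179.7, -0.3, 81.1]
force: [-0.1, 0.5, -1.8]
finger_gap: 32.3
finger_force: 30.0
```

send_rows(series=[[1,-15,5,0,0],[1,-45,16,0,0],[1,-80,29,0,0],[1,-118,43,0,0],[1,-156,56,0,0],[1,-194,70,0,0],[1,-232,84,0,0],[1,-270,97,0,0],[1,-308,111,0,0],[1,-340,123,0,0],[1,-365,132,0,0],[1,-385,139,0,0]])

```text
t: 34.43
position: [598.7, -60.8, 261.7]
eef_rot: [-179.8, 0.0, 81.0]
force: [0.1, 0.8, -2.4]
finger_gap: 32.7
finger_force: 30.0
```

send_rows(series=[[1,-15,5,0,0],[1,-22,8,0,0],[1,-25,9,0,0],[1,-25,9,0,0],[1,-25,9,10,0],[1,-25,9,40,0],[1,-25,9,75,0],[1,-25,9,105,0],[1,-25,9,130,0],[1,-25,9,145,0],[1,-25,9,150,0],[1,-25,9,152,0]])

```text
t: 35.43
position: [604.3, -83.2, 111.1]
eef_rot: [-179.9, -0.0, 81.2]
force: [0.3, 0.1, -2.2]
finger_gap: 32.4
finger_force: 30.0
```

```bash
python3 - <<'E'
from bot import *
cam("wrist");cam("wrist");cam("wrist");go((*slot(4),108,81.1))
E
```

```text
t 35.58 pos [605.2 -83.8 113.3] yaw 81.1 j [-10.3   2.1  99.1   0.   78.7  -1.4] F [ 0.2  0.1 -1.8] gap 32.1
(np.float64(604.9996147149097), np.float64(-85.2633566937011), 108, 81.1) -> [-1.5, 0.0, 5.3, 0.0]
```

send_rows(series=[[1,-1.5,0,2,0],[1,-1.5,0,4.5,0],[1,-1.5,0,4.5,0],[0.1,-1.5,0,4.5,0],[0.1,-1.5,0,4.5,0],[0.1,-1.5,0,4.5,0],[0.1,-1.5,0,0,0],[0.1,-1.5,0,-20,0],[-0.2,-1.5,0,-60,0],[-0.2,-1.5,0,-100,0],[-0.2,-1.5,0,-130,0],[-0.2,-1.5,0,-140,0]])

```text
t: 36.58
position: [605.2, -85.5, 257.8]
eef_rot: [179.6, 0.0, 81.1]
force: [-0.5, -0.6, 0.1]
finger_gap: 55.2
finger_force: 0.0
```

send_rows(series=[[-0.2,18,-9,0,0],[-0.2,50,-24,0,0],[-0.2,86,-42,0,0],[-0.2,123,-60,0,0],[-0.2,160,-78,0,0],[-0.2,197,-96,0,0],[-0.2,234,-114,0,0],[-0.2,271,-132,0,0],[-0.2,308,-150,0,0],[-0.2,345,-168,0,0],[-0.2,382,-186,0,0],[-0.2,417,-203,0,0]])

```text
t: 37.58
position: [466.8, 359.9, 251.7]
eef_rot: [180.0, -0.0, 81.1]
force: [0.4, 0.1, -1.5]
finger_gap: 55.4
finger_force: 0.0
```

send_rows(series=[[-0.2,30,-14,0,0],[-0.2,43,-20,0,0],[-0.2,46,-22,0,0],[-0.2,46,-22,0,0],[-0.2,46,-22,0,0]])

```text
t: 38.0
position: [453.8, 405.8, 251.6]
eef_rot: [180.0, 0.0, 81.1]
force: [0.6, -0.0, -0.2]
finger_gap: 55.6
finger_force: 0.0
```

```bash
python3 - <<'E'
from bot import *
cam("wrist");cam("wrist");go((*B[3],104,81.1))
E
```

```text
t 38.1 pos [454.  405.5 251.8] yaw 81.0 j [39.4 -1.8 90.  -0.  91.8 48.3] F [ 0.9  0.3 -0.3] gap 55.5
(454, 407, 104, 81.1) -> [1.5, -0.3, 147.8, -0.1]
```

send_rows(series=[[-0.2,1.5,0,30,0],[-0.2,1.5,0,65,0],[-0.2,1.5,0,98,0],[-0.2,1.5,0,122,0],[-0.2,1.5,0,136,0],[-0.2,1.5,0,143,0],[-0.2,1.5,0,147,0],[-0.2,1.5,0,148,0],[-0.2,1.5,0,148,0],[0.2,1.5,0,148,0],[1,1.5,0,148,0],[1,1.5,0,148,0]])

```text
t: 39.1
position: [453.9, 408.5, 104.5]
eef_rot: [180.0, -0.0, 81.1]
force: [-0.8, -0.1, -1.0]
finger_gap: 40.3
finger_force: 0.0
```

send_rows(series=[[1,0,0,0,0],[1,0,0,0,0],[1,0,0,0,0],[1,0,0,0,0],[1,0,0,-15,0],[1,0,0,-50,0],[1,0,0,-90,0],[1,0,0,-130,0],[1,0,0,-155,0],[1,0,0,-160,0]])

```text
t: 39.93
position: [454.3, 408.9, 268.9]
eef_rot: [179.8, -0.3, 81.1]
force: [0.3, -0.3, -2.0]
finger_gap: 32.4
finger_force: 30.0
```

send_rows(series=[[1,-15,7,0,0],[1,-45,22,0,0],[1,-80,39,0,0],[1,-117,57,0,0],[1,-154,75,0,0],[1,-191,93,0,0],[1,-228,111,0,0],[1,-265,129,0,0],[1,-302,147,0,0],[1,-339,165,0,0],[1,-376,183,0,0],[1,-413,201,0,0]])

```text
t: 40.93
position: [588.3, -32.9, 262.0]
eef_rot: [-179.9, 0.0, 81.1]
force: [0.4, 0.4, -2.2]
finger_gap: 32.2
finger_force: 30.0
```

send_rows(series=[[1,-37,18,0,0],[1,-72,35,0,0],[1,-97,47,0,0],[1,-108,53,0,0],[1,-111,54,0,0],[1,-111,54,15,0],[1,-111,54,45,0],[1,-111,54,80,0],[1,-111,54,110,0],[1,-111,54,133,0],[1,-111,54,147,0],[1,-111,54,152,0]])

```text
t: 41.93
position: [623.4, -147.1, 108.3]
eef_rot: [-179.8, -0.0, 81.2]
force: [0.4, 0.2, -2.5]
finger_gap: 32.5
finger_force: 30.0
```

```bash
python3 - <<'E'
from bot import *
cam("wrist");cam("wrist");cam("wrist");go((*slot(2),108,81.1))
E
```

```text
t 42.08 pos [ 625.  -148.3  112.5] yaw 81.2 j [-15.6   6.   95.    0.   78.9  -6.8] F [ 0.1  0.1 -1.4] gap 32.5
(np.float64(625.3), np.float64(-149.2), 108, 81.1) -> [-0.9, 0.4, 4.5, 0.1]
```

send_rows(series=[[1,0,0,2,0],[1,0,0,3.5,0],[1,0,0,3.5,0],[0.1,0,0,3.5,0],[0.1,0,0,3.5,0],[0.1,0,0,3.5,0],[0.1,0,0,0,0],[0.1,0,0,-20,0],[-0.2,0,0,-60,0],[-0.2,0,0,-100,0],[-0.2,0,0,-140,0],[-0.2,0,0,-180,0]])

```text
t: 43.08
position: [624.3, -148.7, 294.2]
eef_rot: [180.0, 0.0, 81.1]
force: [-0.4, -0.6, 0.5]
finger_gap: 55.4
finger_force: 0.0
```

send_rows(series=[[-0.2,0,0,-40,0],[-0.2,0,0,-80,0],[-0.2,0,0,-105,0],[-0.2,0,0,-110,0],[-0.2,0,0,-110,0],[-0.2,0,0,-110,0],[-0.2,0,0,-110,0],[-0.2,0,0,-110,0]])

```text
t: 43.75
position: [624.6, -148.8, 399.8]
eef_rot: [-179.9, -0.0, 81.1]
force: [-0.1, -0.5, 0.2]
finger_gap: 55.9
finger_force: 0.0
```

```bash
python3 - <<'E'
from box import *
import pickle
cam("wrist");c=cam("wrist");go();print(c["o"]);pickle.dump(c,open("w5.pkl","wb"))
rim(c,625.5,-149,-9)
c=cam("wrist");print(c["o"]);rim(c,625.5,-149,-9)
cv2.imwrite("pics/w5.png",c["image"][:,:,::-1])
t=cam("top");pickle.dump(t,open("t5.pkl","wb"))
E
```

```text
t 43.85 pos [ 624.6 -148.8  400.5] yaw 81.1 j [-15.7   2.8  71.7  -0.  105.6  -6.8] F [0.8 0.5 0.5] gap 55.8
[635.60636482 -73.74937871 546.73448456]
side 0 23 ang 80.88
side 1 24 ang -9.15
side 2 23 ang 81.02
side 3 24 ang -8.85
[[528.7999877929688, -246.8000030517578], [686.2999877929688, -272.20001220703125], [721.7000122070312, -48.70000076293945], [564.5, -24.200000762939453]] c [ 625.3 -148. ] sides [159.6 226.3 159.  225.4]
[635.56659182 -73.73592877 547.06685335]
side 0 23 ang 80.86
side 1 24 ang -9.15
side 2 23 ang 81.04
side 3 24 ang -8.85
[[528.7000122070312, -246.8000030517578], [686.4000244140625, -272.20001220703125], [721.5999755859375, -48.70000076293945], [564.5, -24.200000762939453]] c [ 625.3 -148. ] sides [159.7 226.3 159.  225.5]
```

View pics/w5.png

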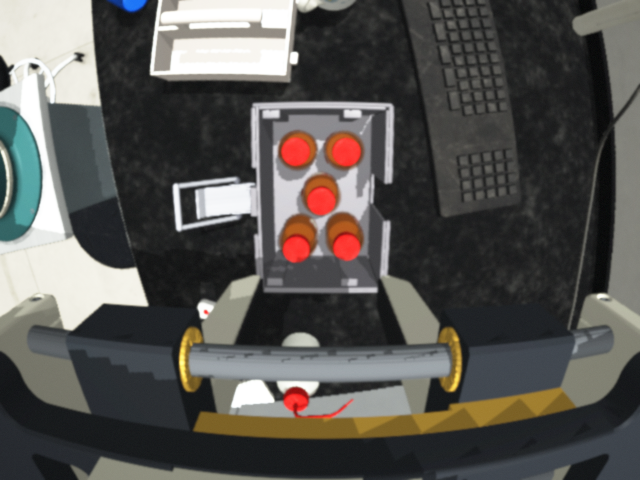

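```bash
python3 - <<'E'
from bot import *
import pickle
c=pickle.load(open("w5.pkl","rb"));T=pickle.load(open("t5.pkl","rb"))
rel=[(646.5,-213),(586,-203.6),(664.3,-94.6),(605,-85.2),(625,-148.3)]
for n,k in(("w",c),("t",T)):
  for ce,a,st in reds(k,30):
    p=onz(k,*ce,97.5)[:2]
    for r in rel:
        if np.hypot(*(p-r))<15:
            d=p-r;print(n,np.round(ce,1),a,np.round(p,1),"err box x,y",np.round([d@[math.cos(w),math.sin(w)],d@[-math.sin(w),math.cos(w)]],1))
# tray in top view: white mask -> minAreaRect at rim height 68
im=T["image"];h=cv2.cvtColor(im,cv2.COLOR_RGB2HSV)
m=((h[...,2]>130)&(h[...,1]<60)).astype(np.uint8);m[:,:230]=0;m[:,330:]=0;m[:195]=0;m[310:]=0
m=cv2.morphologyEx(m,cv2.MORPH_CLOSE,np.ones((7,7)))
n,l,st,ce=cv2.connectedComponentsWithStats(m);i=1+np.argmax(st[1:,4]);q=np.argwhere(l==i)[:,::-1]
P=np.array([onz(T,u,v,68)[:2] for u,v in q],np.float32);print(cv2.minAreaRect(P))
E
```

```text
w [295.1 151.4] 648 [602.2 -88.3] err box x,y [-2.3 -3.5]
w [346.3 151.7] 649 [662.9 -98.1] err box x,y [-0.9 -3.7]
w [320.9 200.4] 632 [ 623.5 -152.5] err box x,y [-0.8 -4.4]
w [346.1 245.8] 605 [ 646.2 -214.9] err box x,y [-0.  -1.9]
w [296.2 248.1] 612 [ 583.1 -208.2] err box x,y [-2.1 -5. ]
t [363. 179.] 97 [ 665.7 -101.5] err box x,y [ 2.4 -6.6]
t [359. 202.] 75 [606.5 -91.8] err box x,y [ 2.5 -6.2]
((528.7826538085938, 104.08253479003906), (149.04653930664062, 200.66656494140625), 76.72746276855469)
```

```bash
echo '[624.6,-148.8,400.5,81.1]' > cmd.json; python3 - <<'E'
from h import *
plan((575,-22,400,33),(529,104,400,-13))
E
```

```text
t 43.95 meas [ 624.7 -148.8  401. ] 81.1 cmd [ 624.6 -148.8  400.5   81.1] F [-0.4 -0.1  0.7] gap 55.7
(575, -22, 400, 33) -> [118, -69, 0.5, 48.0] rows 6.7
(529, 104, 400, -13) -> [30, -130, 0.0, 46.0] rows 6.4
```

send_rows(series=[[-0.2,12,-7,0,5],[-0.2,29,-17,0,12],[-0.2,46,-27,0,19],[-0.2,64,-37,0,26],[-0.2,81,-47,0,33],[-0.2,98,-57,0,40],[-0.2,113,-66,0,46],[-0.2,118,-69,0,48]])

```text
t: 44.62
position: [574.0, -19.8, 401.9]
eef_rot: [-180.0, -0.0, 32.8]
force: [1.2, 0.1, -0.1]
finger_gap: 55.8
finger_force: 0.0
```

send_rows(series=[[-0.2,3,-14,0,5],[-0.2,8,-34,0,12],[-0.2,12,-54,0,19],[-0.2,17,-73,0,26],[-0.2,21,-93,0,33],[-0.2,26,-113,0,40],[-0.2,29,-125,0,44],[-0.2,30,-130,0,46],[-0.2,30,-130,0,46],[-0.2,30,-130,0,46],[-0.2,30,-130,0,46]])

```text
t: 45.53
position: [529.0, 103.4, 401.5]
eef_rot: [180.0, 0.0, -12.8]
force: [0.4, 0.4, 0.3]
finger_gap: 55.7
finger_force: 0.0
```

```bash
python3 - <<'E'
from h import *
import pickle
for i in range(3): c=cam("wrist")
go();pickle.dump(c,open("w6.pkl","wb"));cv2.imwrite("pics/w6.png",c["image"][:,:,::-1])
E
```

```text
t 45.68 pos [529.  103.2 401.6] yaw -12.9 j [  8.3 -10.   83.8  -0.  106.2 111.2] F [ 0.2 -1.3 -0.4] gap 56.2
```

View pics/w6.png

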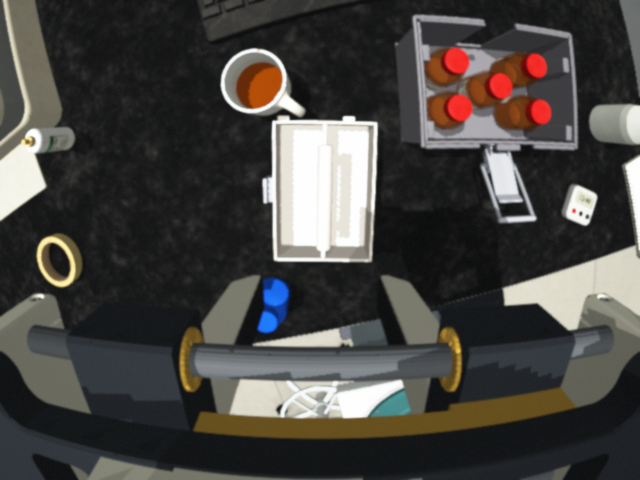

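```bash
python3 - <<'E'
from h import *
import pickle
c=pickle.load(open("w6.pkl","rb"));im=c["image"];s=im.astype(int).sum(2)
def e(a,t,rev=False):
    i=np.where(a>t)[0];return i[-1] if rev else i[0]
L=[(255+15+e(s[v,270:290],350),v) for v in list(range(128,170,3))+list(range(210,256,3))]
R=[(365+e(s[v,365:390],350,True),v) for v in range(128,256,3)]
T=[(u,112+e(s[112:135,u],350)) for u in [*range(292,338,3),*range(358,374,3)]]
Bm=[(u,250+e(s[250:272,u],350,True)) for u in range(280,370,3)]
ls=[]
for n,p in zip("LTRB",(L,T,R,Bm)):
    q=np.array([onz(c,u,v,68)[:2] for u,v in p],np.float32);l=cv2.fitLine(q,cv2.DIST_HUBER,0,.01,.01).ravel();ls.append(l);print(n,"ang",round(math.degrees(math.atan2(l[1],l[0])),2))
def X(a,b): 
    A=np.array([[a[0],-b[0]],[a[1],-b[1]]]);k=np.linalg.solve(A,b[2:]-a[2:]);return a[2:]+k[0]*a[:2]
k=np.array([X(ls[i],ls[(i+1)%4]) for i in range(4)]);print(np.round(k,1).tolist(),"c",np.round(k.mean(0),1),np.round(np.linalg.norm(k-np.roll(k,-1,0),axis=1),1))
for v in (160,185,210,235): print(v,s[v,305:345].tolist())
for u,v in((323,146),(322,250)): print(onz(c,u,v,108))
E
```

```text
L ang -13.93
T ang 75.67
R ang -13.87
B ang 77.06
[[636.7000122070312, 141.6999969482422], [603.2999877929688, 11.300000190734863], [421.29998779296875, 56.29999923706055], [451.5, 187.60000610351562]] c [528.2  99.2] [134.6 187.5 134.8 190.8]
160 [763, 763, 763, 763, 763, 763, 763, 763, 763, 763, 762, 761, 746, 728, 741, 755, 761, 762, 762, 762, 762, 762, 761, 757, 747, 718, 676, 655, 670, 681, 682, 683, 683, 681, 681, 681, 681, 681, 683, 681]
185 [763, 763, 763, 763, 763, 763, 763, 763, 763, 762, 761, 755, 741, 739, 751, 759, 761, 762, 762, 762, 762, 761, 759, 752, 733, 695, 644, 629, 663, 677, 680, 689, 723, 744, 732, 698, 682, 679, 679, 681]
210 [762, 762, 762, 762, 762, 762, 762, 762, 762, 762, 761, 751, 739, 747, 756, 761, 762, 762, 762, 762, 762, 760, 754, 741, 705, 652, 631, 662, 676, 682, 685, 707, 743, 752, 738, 700, 682, 681, 679, 680]
235 [762, 762, 762, 762, 762, 762, 762, 762, 762, 762, 760, 748, 741, 751, 760, 761, 762, 762, 762, 761, 760, 756, 745, 718, 667, 614, 623, 662, 677, 677, 681, 709, 734, 726, 700, 683, 681, 681, 678, 678]
[588.44366351  86.42854006 108.        ]
[464.28047492 115.86682966 108.        ]
```

send_rows(series=[[-0.2,0,4.5,20,1],[-0.2,0,4.5,55,1],[-0.2,0,4.5,95,1],[-0.2,0,4.5,135,1],[-0.2,0,4.5,175,1],[-0.2,0,4.5,210,1],[-0.2,0,4.5,240,1],[-0.2,0,4.5,262,1],[-0.2,0,4.5,278,1],[-0.2,0,4.5,287,1],[-0.2,0,4.5,291,1],[-0.2,0,4.5,292.5,1]])

```text
t: 46.68
position: [528.0, 99.1, 109.1]
eef_rot: [180.0, 0.0, -13.9]
force: [0.5, 0.4, 0.6]
finger_gap: 55.8
finger_force: 0.0
```

send_rows(series=[[0.3,0,0,0,0],[1,0,0,0,0],[1,0,0,0,0],[1,0,0,0,0],[1,0,0,0,0],[1,0,0,0,0],[1,0,0,0,0],[1,0,0,0,0],[1,0,0,0,0],[1,0,0,0,0]])

```text
t: 47.52
position: [527.9, 99.3, 109.2]
eef_rot: [180.0, -0.0, -13.9]
force: [-0.3, -1.2, 1.7]
finger_gap: 17.2
finger_force: 30.0
```

send_rows(series=[[1,0,0,-5,0],[1,0,0,-20,0],[1,0,0,-50,0],[1,0,0,-85,0],[1,0,0,-120,0],[1,0,0,-155,0],[1,0,0,-190,0],[1,0,0,-220,0],[1,0,0,-235,0],[1,0,0,-240,0],[1,0,0,-240,0],[1,0,0,-240,0]])

```text
t: 48.52
position: [527.7, 99.3, 347.6]
eef_rot: [180.0, 0.1, -13.9]
force: [1.0, 0.1, -5.0]
finger_gap: 17.2
finger_force: 30.0
```

```bash
python3 - <<'E'
from h import *
import pickle
for i in range(3): c=cam("wrist")
go();pickle.dump(c,open("w7.pkl","wb"));cv2.imwrite("pics/w7.png",c["image"][:,:,::-1])
im=c["image"];s=im.astype(int).sum(2)
for v in (130,170,210): print(v,s[v,180:215].tolist(),s[v,425:460].tolist())
for u in (240,290,350,395): print(u,s[90:120,u].tolist())
E
```

```text
t 48.67 pos [527.6  99.3 347.4] yaw -13.9 j [  7.9 -10.9  89.6   0.  101.4 111.8] F [ 0.5  0.4 -5.7] gap 17.1
130 [41, 52, 50, 47, 45, 56, 62, 67, 51, 67, 101, 285, 538, 691, 723, 721, 696, 599, 437, 311, 272, 264, 258, 259, 260, 255, 252, 256, 259, 259, 258, 258, 263, 259, 259] [328, 330, 329, 325, 328, 325, 324, 327, 327, 327, 328, 331, 330, 326, 324, 333, 379, 512, 663, 715, 727, 722, 690, 577, 404, 289, 260, 245, 249, 247, 242, 246, 242, 247, 242]
170 [46, 49, 47, 51, 54, 59, 57, 55, 52, 57, 60, 62, 139, 379, 624, 710, 727, 717, 670, 529, 363, 276, 263, 263, 256, 262, 257, 262, 265, 262, 260, 263, 264, 261, 263] [329, 332, 335, 330, 328, 326, 331, 335, 326, 330, 331, 328, 327, 325, 330, 401, 568, 687, 721, 727, 712, 623, 384, 144, 71, 56, 67, 58, 63, 52, 43, 55, 43, 49, 40]
210 [52, 49, 58, 57, 54, 63, 66, 67, 76, 74, 69, 74, 73, 74, 90, 219, 480, 681, 722, 724, 699, 609, 435, 303, 264, 261, 263, 259, 259, 263, 260, 264, 262, 265, 260] [328, 331, 331, 328, 330, 330, 333, 325, 329, 330, 332, 331, 354, 463, 617, 701, 722, 721, 693, 554, 315, 127, 58, 56, 51, 47, 43, 45, 42, 46, 44, 46, 49, 54, 46]
240 [201, 210, 229, 319, 455, 546, 584, 592, 589, 586, 646, 707, 724, 722, 703, 638, 476, 326, 264, 256, 253, 255, 262, 294, 389, 491, 529, 537, 543, 538]
290 [26, 36, 32, 26, 35, 35, 90, 263, 510, 682, 722, 725, 709, 661, 526, 371, 276, 257, 254, 258, 263, 300, 399, 496, 534, 545, 544, 544, 545, 547]
350 [53, 52, 52, 54, 51, 65, 140, 327, 561, 692, 720, 722, 705, 646, 503, 340, 266, 256, 254, 255, 264, 301, 405, 499, 536, 549, 547, 548, 545, 546]
395 [53, 60, 65, 52, 62, 58, 55, 110, 288, 518, 675, 715, 724, 716, 680, 569, 388, 274, 259, 254, 259, 256, 286, 368, 462, 524, 542, 547, 546, 544]
```

View pics/w7.png

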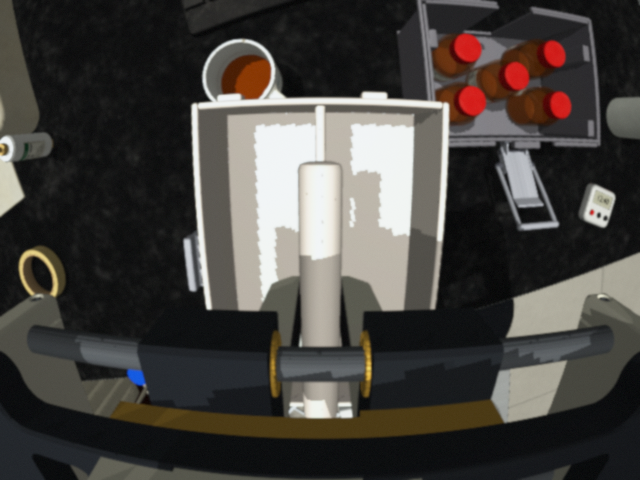

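```bash
cat > tr.py <<'E'
from h import *
def e(a,t,rev=False):
    a=np.asarray(a,float);i=np.where(a>t)[0];i=i[-1] if rev else i[0];j=i+1 if rev else i-1
    return i+(j-i)*(a[i]-t)/(a[i]-a[j])
def tray(c,pos,yaw,dz=41.2):
    s=c["image"].astype(int).sum(2);z=pos[2]-dz
    L=[(182+e(s[v,182:212],380),v) for v in list(range(120,225,5))]
    R=[(428+e(s[v,428:462],380,True),v) for v in range(160,230,5)]
    T=[(u,92+e(s[92:118,u],380)) for u in [*range(250,312,4),*range(332,358,4),*range(392,436,4)]]
    w=math.radians(yaw);A=np.array([[math.cos(w),math.sin(w)],[math.sin(w),-math.cos(w)]])
    f={}
    for n,p in zip("LRT",(L,R,T)):
        q=np.array([A@(onz(c,u,v,z)[:2]-pos[:2]) for u,v in p],np.float32);l=cv2.fitLine(q,cv2.DIST_HUBER,0,.01,.01).ravel();f[n]=l
        print(n,"ang",round(math.degrees(math.atan2(l[1],l[0])),2),"mean tool",np.round(q.mean(0),1),"res",np.round(np.std((q-l[2:])@np.array([-l[1],l[0]])),2))
    yl=f["L"][3];yr=f["R"][3];print("width",yl-yr,"centre tool y",(yl+yr)/2,"top tool x",f["T"][2],"-> centre tool x",f["T"][2]-94)
if __name__=="__main__":
    import pickle
    c=pickle.load(open("w7.pkl","rb"));tray(c,np.array([527.6,99.3,347.4]),-13.9)
E
python3 tr.py
```

```text
L ang -0.09 mean tool [ 57.7 -67.1] res 0.05
R ang -0.16 mean tool [45.7 66.1] res 0.04
T ang -89.85 mean tool [94.2  7.5] res 1.39
width -133.11816 centre tool y -0.5064125 top tool x 93.824585 -> centre tool x -0.17541504
```

```bash
echo '[527.6,99.3,347.4,-13.9]' > cmd.json; python3 - <<'E'
from h import *
plan((577,-24,340,33.5),(625.9,-147.7,340,81))
E
```

```text
t 48.67 meas [527.6  99.3 347.4] -13.9 cmd [527.6  99.3 347.4 -13.9] F [ 0.5  0.4 -5.7] gap 17.1
(577, -24, 340, 33.5) -> [78, 108, 7.5, -47.5] rows 6.6
(625.9, -147.7, 340, 81) -> [-28, 130, 0.0, -47.5] rows 6.6
```

send_rows(series=[[1,4,6,1,-2.5],[1,13,18,2,-8],[1,25,34,3,-15],[1,36,50,4,-22],[1,48,66,5,-29],[1,59,82,6,-36],[1,69,96,7,-42],[1,75,104,7.5,-45.5],[1,78,108,7.5,-47.5]])

```text
t: 49.42
position: [577.9, -25.5, 340.1]
eef_rot: [-179.9, 0.1, 33.8]
force: [0.2, 0.7, -4.3]
finger_gap: 17.4
finger_force: 30.0
```

send_rows(series=[[1,-4,19,0,-7],[1,-8,38,0,-14],[1,-12,57,0,-21],[1,-16,76,0,-28],[1,-20,95,0,-35],[1,-24,112,0,-41],[1,-27,124,0,-45.5],[1,-28,130,0,-47.5],[1,-28,130,0,-47.5],[1,-28,130,0,-47.5],[1,-28,130,0,-47.5],[1,-28,130,0,-47.5]])

```text
t: 50.42
position: [626.2, -147.4, 341.5]
eef_rot: [-180.0, -0.0, 81.1]
force: [-0.5, -0.8, -4.1]
finger_gap: 17.3
finger_force: 30.0
```

```bash
python3 - <<'E'
from tr import *
for i in range(3): c=cam("wrist")
s=read_state();go((625.9,-147.7,262,81));tray(c,np.array(s["position"]),s["eef_rot"][2])
E
```

```text
t 50.57 pos [ 626.2 -147.6  341.8] yaw 81.1 j [-15.5   2.2  77.7  -0.  100.   -6.7] F [-0.2 -0.3 -3.3] gap 17.3
(625.9, -147.7, 262, 81) -> [-0.2, -0.3, 79.8, 0.1]
L ang 8.37 mean tool [ 59.6 -69.3] res 1.74
R ang -0.04 mean tool [47.5 65.8] res 0.05
T ang 89.72 mean tool [95.4  7.1] res 0.03
width -135.15419 centre tool y -1.781189 top tool x 95.33655 -> centre tool x 1.3365479
```

send_rows(series=[[1,-1.5,-0.5,10,0],[1,-1.5,-0.5,30,0],[1,-1.5,-0.5,52,0],[1,-1.5,-0.5,68,0],[1,-1.5,-0.5,77,0],[1,-1.5,-0.5,82,0],[1,-1.5,-0.5,86,0],[1,-1.5,-0.5,90,0],[1,-1.5,-0.5,94,0],[1,-1.5,-0.5,96,0],[1,-1.5,-0.5,96,0],[1,-1.5,-0.5,96,0]])

```text
t: 51.57
position: [625.7, -149.4, 245.9]
eef_rot: [180.0, 0.0, 81.1]
force: [0.6, -0.7, -4.5]
finger_gap: 16.9
finger_force: 30.0
```

```bash
python3 - <<'E'
from h import *
for n in("side","top"):
    c=cam(n);im=c["image"]
    if n=="side": im=cv2.resize(im[190:350,280:440],(640,560),interpolation=cv2.INTER_CUBIC);cv2.imwrite("pics/s8.png",im[:,:,::-1])
go()
E
```

```text
t 51.67 pos [ 625.7 -149.4  246.1] yaw 81.1 j [-15.7   2.6  86.1   0.   91.3  -6.8] F [ 0.3  0.1 -4.6] gap 17.3
```

View pics/s8.png

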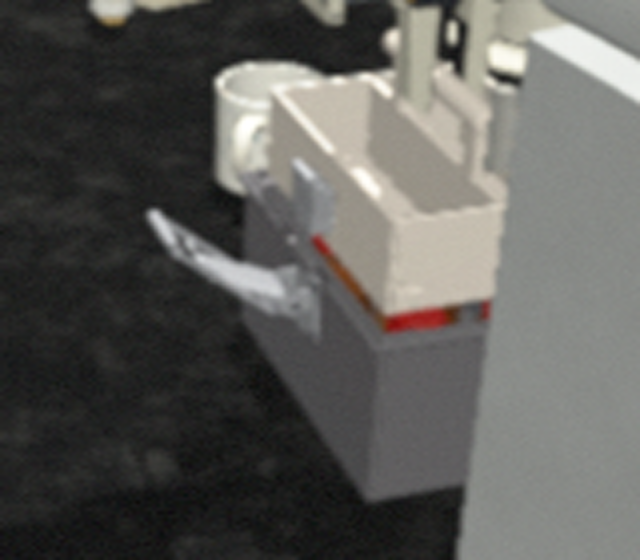

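send_rows(series=[[1,0,0,2,0],[1,0,0,4,0],[1,0,0,6,0],[1,0,0,8,0],[1,0,0,10,0],[1,0,0,12,0],[1,0,0,13,0],[1,0,0,14,0]])

```text
t: 52.33
position: [625.6, -149.4, 231.5]
eef_rot: [-180.0, 0.0, 81.1]
force: [-0.8, -0.1, -4.9]
finger_gap: 17.3
finger_force: 30.0
```

send_rows(series=[[1,0,0,1.5,0],[1,0,0,3,0],[1,0,0,4.5,0],[1,0,0,5.5,0],[1,0,0,6,0],[1,0,0,6,0]])

```text
t: 52.83
position: [625.6, -149.4, 225.6]
eef_rot: [-180.0, 0.0, 81.1]
force: [0.6, 0.2, -5.2]
finger_gap: 17.1
finger_force: 30.0
```

```bash
python3 - <<'E'
from tr import *
for i in range(3): c=cam("wrist")
s=read_state();go();tray(c,np.array(s["position"]),s["eef_rot"][2]);print(s["moment"])
E
```

```text
t 52.98 pos [ 625.6 -149.4  225.7] yaw 81.1 j [-15.7   2.9  87.7   0.   89.4  -6.8] F [-0.1 -0.2 -4.9] gap 16.9
L ang 0.05 mean tool [ 59.5 -68.8] res 2.89
R ang -0.2 mean tool [47.4 65.7] res 0.04
T ang 89.73 mean tool [95.4  7.2] res 0.43
width -133.40424 centre tool y -0.99193573 top tool x 95.282295 -> centre tool x 1.2822952
[-0.12159767 -0.01803654  0.00459807]
```

send_rows(series=[[1,0,0,0.5,0],[1,0,0,1,0],[1,0,0,1.5,0],[1,0,0,1.5,0]])

```text
t: 53.32
position: [625.7, -149.4, 225.2]
eef_rot: [179.9, 0.0, 81.1]
force: [-2.5, 0.8, 5.0]
finger_gap: 17.1
finger_force: 30.0
```

send_rows(series=[[0.4,0,0,0,0],[0.4,0,0,0,0],[0.4,0,0,0,0],[0.2,0,0,0,0],[0.2,0,0,0,0],[0.2,0,0,-10,0],[0.2,0,0,-30,0],[0.2,0,0,-65,0],[0.2,0,0,-100,0],[0.2,0,0,-140,0],[0.2,0,0,-165,0],[0.2,0,0,-175,0]])

```text
t: 54.32
position: [625.6, -149.4, 404.8]
eef_rot: [179.7, 0.0, 81.1]
force: [0.5, -0.6, -0.8]
finger_gap: 37.0
finger_force: 0.0
```

```bash
python3 - <<'E'
from h import *
import pickle
for i in range(4): c=cam("wrist")
go();pickle.dump(c,open("w9.pkl","wb"));t=cam("top");pickle.dump(t,open("t9.pkl","wb"));s_=cam("side");pickle.dump(s_,open("s9.pkl","wb"))
C=np.array([625.7,-148.8]);w=math.radians(-9);E=np.array([[math.cos(w),-math.sin(w)],[math.sin(w),math.cos(w)]])
def bp(x,y,z): return np.array([*(C+E@[x,y]),z])
for n,p in(("tray rim -x+y",(-67,94,184)),("+x+y",(67,94,184)),("bar",(0,0,224)),("lever_end",(-139,0,126)),("keeper",(-73,0,165)),("pivot",(-89,0,97)),("loopbar~",(-174,0,145))):
    print(n,np.round(proj(c,bp(*p)),1),np.round(proj(t,bp(*p)),1),np.round(proj(s_,bp(*p)),1))
W=c["image"][60:330,120:420];S=s_["image"][180:330,290:440]
a=cv2.resize(W,(540,486),interpolation=cv2.INTER_CUBIC);b=cv2.resize(S,(260,260),interpolation=cv2.INTER_CUBIC);T=cv2.resize(t["image"][140:290,310:460],(226,226),interpolation=cv2.INTER_CUBIC)
out=np.zeros((486,800,3),np.uint8);out[:,:540]=a;out[:260,540:]=b;out[260:,540:766]=T;cv2.imwrite("pics/m9.png",out[:,:,::-1])
E
```

```text
t 54.52 pos [ 625.6 -149.4  397.6] yaw 81.1 j [-15.7   2.9  71.9  -0.  105.3  -6.8] F [ 0.1  0.2 -1.7] gap 37.4
tray rim -x+y [251.8 117. ] [342.5 210.9] [346.3 222.3]
+x+y [390.2 117.3] [351.8 155.7] [396.1 215.2]
bar [320.9 220.5] [388.6 187.3] [388.4 221.4]
lever_end [203.2 202. ] [373.9 248.3] [330.1 266.7]
keeper [251.5 207.8] [380.2 220.7] [357.4 248.1]
pivot [248.6 197.2] [375.8 229.2] [349.8 273.6]
loopbar~ [170.4 205.6] [372.5 262.2] [315.7 262.2]
```

```bash
cat > asc.py <<'E'
import numpy as np,cv2
def asc(c,u0,u1,v0,v1,su=1,sv=1,lo=40,hi=230):
    g=cv2.cvtColor(c["image"],cv2.COLOR_RGB2GRAY)[v0:v1,u0:u1];ch=" .:-=+*#%@"
    for k,r in enumerate(g[::sv]): print(f"{v0+k*sv:3d} "+"".join(ch[int(np.clip((x-lo)/(hi-lo)*9.99,0,9))] for x in r[::su]))
E
python3 - <<'E'
import pickle;from asc import *
c=pickle.load(open("w9.pkl","rb"));asc(c,155,265,165,240,1,2);s=pickle.load(open("s9.pkl","rb"));print();asc(s,300,385,222,290,1,1)
E
```

```text
165 @@@@@@@@@@@@@@@@@@@@@@@@@@@@@@@@@@@@@@@@@@@@@@@@@@@@@@@@@@@@@@@@@@@@@@@@@@@@@@@@@@@@@@@@@@@@@@ -*@@@%+------=#
167 @@@@@@@@@@@@@@@@@@@@@@@@@@@@@@@@@@@@@@@@@@@@@@@@@@@@@@@@@@@@@@@@@@@@@@@@@@@@@@@@@@@@@@@@@@@@@@@:+%@@%+------=#
169 @@@@@@@@@@@@@@@@@@@@@@@@@@@@@@@@@@@@@@@@@@@@@@@@@@@@@@@@@@@@@@@@@@@@@@@@@@@@@@@@@@@@@@@@@@@@@@@@:#@@@*=-----=*
171 @@@@@@@@@@@@@@@@@@@@@@@@@@@@@@@@@@@@@@@@@@@@@@@@@@@@@@@@@@@@@@@@@@@@@@@@@@@@@@@@@@@@@@@@@@@@@@@@:#@@@*=-----=*
173 @@@@@@@@@@@@@@@@@@@@@@@@@@@@@@@@@@@@@@@@@@@@@@@@@@@@@@@@@@@@@@@@@@@@@@@@@@@@@@@@@@@@@@@@@@@@@@@@:#@@@*=-----=*
175 @@@@@@@@@@@@@@@@@@@@@@@@@@@@@@@@@@@@@@@@@@@@@@@@@@@@@@@@@@@@@@@@@@@@@@@@@@@@@@@ @@@@@@@@@@@@@@@@:#@@@*=------*
177 @@@@@@@@@@@@@@@@@@@@@@@@@@@@@@@@@@@@@@@@@@@@@@@@@@@@@@@@@@@@@@    ...::::---===-:. @@@@@@@@@@@@@:#@@@*-------*
179 @@@@@@@@@@@@@@@@@@@@@@@@@@@@@@@@@@@@@@@@@@@@     ...::----====+++++**********++=-:. @@@@@@@@@@@ :#@@@*-------+
181 @@@@@@@@@@@@@@@@@@@@@@@@@@@@   ......:::--==++++++++********+++++++===--:::::::-::. @@@@@@@     -#@@@*-------+
183 @@@@@@@@@@@@@@@@ :--:::----===+++++*********+*++++===-----::.
[... 8880 characters left out ...]
@@@@@@@  @ @@@@@@ ...........:::---:........:::::-+**##*****
285 @@@@@@@@@@@@@@@@@@@@@@@@@@@@@@ @ @@ @@@@@@ ............::::-:.........::::-=+++++===-
286 @@@@@ @@@@@@@@@@@@@@@@@@@@@@@@@  @  @@@@@@@ ..............:::..........::::----------
287 @@@   @@@@@@@@@@@@@@@@@@@@@@@@  @@@@@@@@@@@@ .............::...........:::::---------
288 @@     @@@@@@@@@@@@@@@@@@@@@@@  @@@@@@@@@@@@ .............::............:------------
289 @@@  @ @@@@@@@@@@@@@@@@@@@@@@@@  @@@@@@@@@@@  ..........................::------:::::asc.py:4: RuntimeWarning: overflow encountered in scalar subtract
  for k,r in enumerate(g[::sv]): print(f"{v0+k*sv:3d} "+"".join(ch[int(np.clip((x-lo)/(hi-lo)*9.99,0,9))] for x in r[::su]))
```

```bash
python3 - <<'E'
from h import *
import pickle
c=pickle.load(open("w9.pkl","rb"));t=pickle.load(open("t9.pkl","rb"));s=pickle.load(open("s9.pkl","rb"))
C=np.array([625.8,-148.8]);w=math.radians(-9);E=np.array([[math.cos(w),-math.sin(w)],[math.sin(w),math.cos(w)]])
def box(p): return np.round([*(E.T@(p[:2]-C)),p[2]],1)
for n,a,b in(("mid",(174.7,206.5),(319.7,256)),("+y",(172.7,184.5),(316.7,250)),("-y",(177.2,228.5),(322.8,262)),("leverend",(195,203),(326.5,262.5))):
    p=two(c,a,s,b);print(n,np.round(p,1),"box",box(p),"reproj",np.round(proj(c,p)-a,1),np.round(proj(s,p)-b,1),"top px",np.round(proj(t,p),1))
# intersect wrist ray with the circle the bar moves on: hinge box x=-104,z=101,r=81
d=ray(c,174.7,206.5);
for z in (130,140,150,160): print(z,box(c["o"]+d*(z-c["o"][2])/d[2]),"dist to hinge",round(float(np.hypot(*(box(c["o"]+d*(z-c["o"][2])/d[2])[[0,2]]-[-104,101]))),1))
g=cv2.cvtColor(t["image"],cv2.COLOR_RGB2GRAY)
print(g[245:270,374].tolist())
E
```

```text
mid [ 464.5 -121.6  158.6] box [-163.5    1.6  158.6] reproj [-0.4 -0.2] [0.2 0.1] top px [373.2 257.7]
+y [468.7 -97.  160. ] box [-163.2   26.6  160. ] reproj [-0.3 -0.1] [0.1 0.1] top px [363.  255.8]
-y [ 460.5 -146.7  157.8] box [-163.6  -23.8  157.8] reproj [-0.8 -0.3] [0.4 0.1] top px [383.5 259.5]
leverend [ 481.4 -124.4  137.8] box [-146.5    1.5  137.8] reproj [-0.8 -0.3] [0.4 0.1] top px [373.4 251. ]
130 [-175.    -4.1  130. ] dist to hinge 76.7
140 [-170.8   -2.2  140. ] dist to hinge 77.4
150 [-166.6   -0.2  150. ] dist to hinge 79.5
160 [-162.4    1.7  160. ] dist to hinge 83.0
[101, 107, 101, 100, 110, 104, 102, 104, 102, 103, 103, 104, 103, 103, 101, 103, 104, 101, 104, 104, 105, 103, 108, 111, 107]
```

```bash
echo '[625.6,-149.4,398,81.1]' > cmd.json; python3 - <<'E'
from h import *
plan((540,-135.5,320,126),(442,-119.7,260,171))
E
```

```text
t 54.62 meas [ 625.5 -149.4  397. ] 81.1 cmd [ 625.6 -149.4  398.    81.1] F [-0.4  0.1  0.3] gap 37.2
(540, -135.5, 320, 126) -> [0.5, -87, 78, -45.0] rows 6.3
(442, -119.7, 260, 171) -> [70, -70, 60, -45.0] rows 6.3
```

send_rows(series=[[1,0,-10,5,-5],[1,0,-23,15,-12],[1,0,-37,28,-19],[1,0.5,-50,42,-26],[1,0.5,-64,55,-33],[1,0.5,-77,68,-40],[1,0.5,-85,75,-44],[1,0.5,-87,78,-45]])

```text
t: 55.28
position: [538.3, -135.2, 318.8]
eef_rot: [-179.9, -0.1, 126.3]
force: [0.9, 0.8, -0.6]
finger_gap: 0.3
finger_force: 0.0
```

send_rows(series=[[1,8,-8,7,-5],[1,19,-19,16,-12],[1,30,-30,25,-19],[1,40,-40,35,-26],[1,51,-51,44,-33],[1,62,-62,53,-40],[1,68,-68,58,-44],[1,70,-70,60,-45],[1,70,-70,60,-45],[1,70,-70,60,-45]])

```text
t: 56.12
position: [442.3, -120.3, 261.3]
eef_rot: [180.0, 0.0, 170.9]
force: [0.1, 0.2, -0.1]
finger_gap: 0.5
finger_force: 0.0
```

```bash
cat > bx.py <<'E'
from h import *
C=np.array([625.8,-148.8]);w=math.radians(-9);E=np.array([[math.cos(w),-math.sin(w)],[math.sin(w),math.cos(w)]])
def box(p): return np.round([*(E.T@(np.array(p[:2])-C)),p[2]],1)
def st(n=3):
    for i in range(n): c=cam("wrist")
    s=read_state();print("t",round(float(s["t"]),2),"box pos",box(s["position"]),"yaw",round(float(s["eef_rot"][2]),1),"F box",box(s["force"]+np.r_[C,0]),"gap",round(float(s["finger_gap"]),1));return c
E
python3 - <<'E'
from bx import *
import pickle
from asc import asc
c=st();pickle.dump(c,open("w10.pkl","wb"))
for n,p in(("bar",(-163,0,157)),("bar+",(-163,24,157)),("tip",(-186,0,241)),("keeper",(-73,0,165)),("leverend",(-139,0,126))):
    print(n,np.round(proj(c,[*(C+E@p[:2]),p[2]]),1))
E
```

```text
t 56.27 box pos [-185.6   -0.5  261.3] yaw 171.0 F box [-0.1  0.5 -0.7] gap 0.7
bar [320.1 274.3]
bar+ [353.1 274.2]
tip [319.8 293.2]
keeper [320.1 380.5]
leverend [320.1 287.6]
```

send_rows(series=[[1,0,0,20,0],[1,0,0,50,0],[1,0,0,75,0],[1,0,0,90,0],[1,0,0,97,0],[1,0,0,100,0],[1,0,0,100,0],[1,0,0,100,0]])

```text
t: 56.93
position: [442.4, -120.3, 162.3]
eef_rot: [-180.0, 0.1, 171.1]
force: [-0.2, 0.2, -0.4]
finger_gap: 0.3
finger_force: 0.0
```

send_rows(series=[[1,-6,0,0,0],[1,-12,0,-2,0],[1,-17,0,-6,0],[1,-21,0,-10,0],[1,-25,0,-14,0],[1,-30,0,-18,0],[1,-35,0,-21,0],[1,-39,0,-23,0],[1,-44,0,-26,0],[1,-49,0,-28,0],[1,-49,0,-28,0],[1,-49,0,-28,0]])

```text
t: 57.93
position: [490.5, -127.8, 189.0]
eef_rot: [180.0, -0.0, 171.1]
force: [-0.0, -0.7, -0.3]
finger_gap: 0.3
finger_force: 0.0
```

```bash
python3 - <<'E'
from bx import *
import pickle
from asc import asc
st(1);s=cam("side");pickle.dump(s,open("s10.pkl","wb"))
s["image"]=np.maximum(s["image"],41);asc(s,305,375,215,275)
print([ (z,np.round(proj(s,[*(C+E@p[:2]),p[2]]),0).tolist()) for z,p in(("bar75",(-125,0,179)),("bar75-y",(-125,-24,179)),("bar44",(-162,0,157)))])
E
```

```text
t 57.98 box pos [-137.1   -0.4  188.9] yaw 171.1 F box [0.1 0.1 0.2] gap 0.5
215                      .                              ...               
216                   .:::.                          ..                   
217                  .:::::                           .               .:-:
218                  ::::..                                    .:-:::-+*##
219                  ::...                                    .=*#*+++*%@%
220                  .:...                                   .-+#%%#***#@%
221                  .:...                            ....:--==+******+*%@
222                   .. ....                  ...::----====++++******++#@
223                       ..:.          ...:::---====+++++++++++******+=+#
224                       ..::.. ...:::---====++++++++++++++++++******+==+
225                      .:::------====++++++++++++++++++++++++*******+===
226                      .::--=++++++++++++++++++++++++++===+++*******+===
227                      :---=++++++++++++++++++++++++++=::-+++*******+===
228                      :-===++++++++++++++++++
[... 2860 characters left out ...]
..:--===========
267                          .:---+*******+=--=---==-:.......:-===========
268                           .---+********+==+==--=-:::::....:-==========
269                            :--=+*******+==++==---::::::...:--=========
270                            .::--=+*****+==+*+=---::::::..:::--========
271                               .:--=*****==+**=---::::.:.:--::--=======
272                                 ..-=++**+=+**+=-----:...:--:::-=======
273                                    .:-=====***+=--==-:...:--:::-======
274                                     ..:-=-=+**+=====-::...--:::--=====
[('bar75', [336.0, 246.0]), ('bar75-y', [340.0, 252.0]), ('bar44', [321.0, 257.0])]
```

send_rows(series=[[1,-5,0,-2,0],[1,-11,0,-3,0],[1,-16,0,-4,0],[1,-21,0,-4,0],[1,-27,0,-4,0],[1,-32,0,-4,0],[1,-37,0,-4,0],[1,-41,0,-4,0],[1,-43,0,-4,0],[1,-43,0,-4,0]])

```text
t: 58.87
position: [533.1, -134.4, 193.0]
eef_rot: [180.0, -0.0, 171.1]
force: [0.4, 0.2, -0.3]
finger_gap: 0.4
finger_force: 0.0
```

send_rows(series=[[1,10,0,0,0],[1,30,0,0,0],[1,60,0,0,0],[1,85,0,0,0],[1,95,0,0,0],[1,95,0,-30,0],[1,95,0,-60,0],[1,95,0,-90,0],[1,95,0,-100,0],[1,95,0,-100,0],[1,95,0,-100,0]])

```text
t: 59.78
position: [438.9, -119.7, 292.5]
eef_rot: [-180.0, 0.0, 171.1]
force: [-0.3, 0.0, -0.5]
finger_gap: 0.2
finger_force: 0.0
```

```bash
python3 - <<'E'
from bx import *
import pickle
from asc import asc
st(2);s=cam("side");pickle.dump(s,open("s11.pkl","wb"))
s["image"]=np.maximum(s["image"],41);asc(s,318,375,225,285)
print([ (z,np.round(proj(s,[*(C+E@p[:2]),p[2]]),0).tolist()) for z,p in(("bar",(-73,0,176)),("bar+y",(-73,24,176)),("bar-y",(-73,-24,176)),("hinge",(-104,0,101)),("vert bar",(-104,0,182)),("lever",(-139,0,126)))])
E
```

```text
t 59.88 box pos [-189.4   -0.5  291.3] yaw 171.1 F box [-0.2 -0.9 -0.9] gap 0.6
225                 -+**#@@@@@@@#**%@@###################*+++
226                 -+*##@@@@@#***+#@@@###################*++
227                 -+*#%@@@@@****++#@@%##################*++
228                 -+**%@@@@#*##*++*%@@%################*+++
229                 -+**%@@@@####*+++*%@@%###############*+++
230                 -+**%@@@%##%#*++++*@@@###############*+++
231                .-+**#@@@%%%%#++++++#@@@##############*+++
232                .-+**#@@%%%%%#++++++*%@@%#############*+++
233                .-+**#%%%#%%%#*++++++*%@@%############*+++
234                .-+**#%%##%%%#*+++++++*@@@%###########*+++
235                .-+**##%##%%%#*++++++++#@@@##########**+++
236                .-+***####%%%#*+++++++++#@@%#########**+++
237                .=+*****######*+++++++++*%@@%########*++++
238                .=***+*****+++++++++++**+*%@@########*++++
239                .=+***+++++===++++++++##*+#@@@#######*++++
240                .-+***+=====-=++++++++*##**#@@%######*++++
241                 :+***+==
[... 2163 characters left out ...]
      ..-====+++=======--...:-==---=++++
277                        ..:---==+===--====-:...:=+=---++++
278                        ...:::-=====---===-:....:==---=+++
279                        ......:----==------:.....-==---=++
280                        .......::::--------:.....:-==--==+
281                        ............:::----:......:===--=+
282                         ............:-----:......:-==---=
283                         ............::----:.......:-==--=
284                          ............:::--.........:==---
[('bar', [358.0, 244.0]), ('bar+y', [354.0, 239.0]), ('bar-y', [362.0, 249.0]), ('hinge', [344.0, 273.0]), ('vert bar', [345.0, 244.0]), ('lever', [330.0, 267.0])]
```

send_rows(series=[[1,-15,0.5,10,0],[1,-35,0.5,40,0],[1,-43,0.5,75,0],[1,-43.5,0.5,100,0],[1,-43.5,0.5,118,0],[1,-43.5,0.5,128,0],[1,-43.5,0.5,132,0],[1,-43.5,0.5,132,0],[1,-43.5,0.5,132,0]])

```text
t: 60.68
position: [482.2, -126.1, 162.1]
eef_rot: [-180.0, 0.1, 171.1]
force: [0.7, -0.8, 0.0]
finger_gap: 0.5
finger_force: 0.0
```

```bash
python3 -c "
from bx import *
st()"
```

```text
t 60.83 box pos [-145.2   -0.   162.3] yaw 171.1 F box [0.2 0.3 0. ] gap 0.6
```

send_rows(series=[[1,1,0,8,0],[1,2,0,16,0],[1,4,0,24,0],[1,5,0,31,0],[1,6.5,0,38,0],[1,8,0,45,0],[1,8.5,0,50,0],[1,9,0,55,0],[1,9,0,60,0],[1,9,0,60,0],[1,9,0,60,0]])

```text
t: 61.75
position: [473.0, -124.6, 101.1]
eef_rot: [-180.0, -0.0, 171.1]
force: [0.2, -1.0, 3.2]
finger_gap: 0.5
finger_force: 1.5
```

```bash
python3 - <<'E'
from bx import *
from asc import asc
st(1);s=cam("side")
s["image"]=np.maximum(s["image"],41);asc(s,310,370,232,290)
E
```

```text
t 61.8 box pos [-154.7    0.   101.2] yaw 171.1 F box [ 0.  -0.1  2.1] gap 0.7
232 . .:--===---================++******+=-----=+##*++++++++++++
233 :  :---==-:-======+=========++**++**+=------=*##*+++++++++++
234 -. .:--==-:-================++*+++**+=-------=*#*+++++++++++
235 =:  :--==-:-==========+======+++++**+=--------+##*++++++++++
236 -:  .:-==---=================+++++**+=--------=+##*+++++++++
237 ..   :-==---===+===============++++++=---------=*##+++++++++
238      .-===--===========+========+==-------------=*##++++++++
239       .-===-===================---::-------------+##*+++++++
240        :-==========+====+======---::--------------+##*++++++
241        .:-============+========--:----------===---=*##*+++++
242         .-======+=+===========-:-::-------===++=---=*##*++++
243      .   :-==+=============---:.:--::-----=+++++=---=#%*++++
244          .-=========-----::...  .--:::----=+*++++----+##***+
245           :-==-----::..          :-:.:-----=+*+++=---=*###%#
246           .:::...                .::..:---::=+++++=---=*#@@@
247                                   .::..:--
[... 1987 characters left out ...]
======+*****************++=--:::::::.    .:-:.
279          .--=======++***************++=---::::::::.     :--:
280          .--========+*++**********+==-----::::.:::.     .:--
281          .:-=========+=+********+==--:::-:...:::::.      .:-
282           :-=======---==******+=-::-::.::.  ...:::.      .:-
283           .:-=---------=+***+=-:...::....   ....::.       .:
284            .:::-::------=+++-:     ..        ...::         .
285               .:-----------:                   ....        .
286               .:--------:..                     ...         
287                .:::::::.                        ..          
288                 ......                                      
289
```

send_rows(series=[[1,-1,0,4,0],[1,-2.5,0,7.5,0],[1,-5,0,12,0],[1,-7.5,0,16.5,0],[1,-10,0,20,0],[1,-12.5,0,23,0],[1,-15,0,27,0],[1,-17.5,0,31,0],[1,-17.5,0,31,0],[1,-17.5,0,31,0]])

```text
t: 62.68
position: [490.4, -127.2, 69.8]
eef_rot: [180.0, -0.0, 171.1]
force: [0.7, -0.4, 1.9]
finger_gap: 0.5
finger_force: 0.5
```

```bash
python3 - <<'E'
from bx import *
st(2)
E
```

```text
t 62.78 box pos [-1.372e+02  1.000e-01  7.000e+01] yaw 171.1 F box [-0.3 -0.8  1.8] gap 0.4
```

send_rows(series=[[1,-2.5,0,1.5,0],[1,-4.5,0,3,0],[1,-7,0,4.5,0],[1,-9.5,0,6,0],[1,-9.5,0,6,0],[1,-9.5,0,6,0]])

```text
t: 63.28
position: [499.9, -128.8, 63.9]
eef_rot: [180.0, -0.0, 171.1]
force: [0.3, -0.6, 0.4]
finger_gap: 0.4
finger_force: 0.0
```

```bash
python3 - <<'E'
from bx import *
from asc import asc
st(2);s=cam("side")
s["image"]=np.maximum(s["image"],41);asc(s,310,370,232,300)
E
```

```text
t 63.38 box pos [-1.276e+02  1.000e-01  6.410e+01] yaw 171.1 F box [-0.3  0.3 -0.5] gap -0.0
232          ..          ..:::::-::..         .-*##*++++++++++++
233          ...                              :=+*%#*+++++++++++
234          .::.                            :==+*#%*+++++++++++
235           .:::.                        .-===+*#%#*++++++++++
236           .:----:                    .:-==+++*####*+++++++++
237 ..         .:-==--:..            ..:-==+++++++++*##*++++++++
238 .:.         .:-=====---::::::::---===++++++++==-=*##++++++++
239 .-:.        .:-===++============+++++++=+++=+==--+##*+++++++
240 .-=----:.    .:-=++++++++++++++++++++==+====+==--=+##*++++++
241 .-======-.   .:-==++++++++==+================+=---=*##*+++++
242 .-=======-.  .:--=++++=++====+===+==========+++=---=*##*++++
243 .-==---===:   :--=++=======+===============++++=----=#%#++++
244 .-=-:.:===-.  :--========================-=+*+++=----+##***+
245 .-=-:..-===:  :--====---=======+=====+===--=**+++=---=*#%%%#
246 .-==-..:===-. .:--==-::-==+===+==+=======--:=+*+++=---=*%@@@
247 .-==-..:-==-:  :--==-::-==++
[... 2682 characters left out ...]
               
289                     :--========::---:.                      
290                     :---=======:::--:.                      
291                     :---=======-::-:.                       
292                     .---=======---:.                        
293                     .:--======---::                         
294                      .:----------:.                         
295                       ...:-------:                          
296                          .:-----:.                          
297                           :-----.                           
298                           .:--:.                            
299                            :::
```

send_rows(series=[[1,10,0,0,0],[1,25,0,0,0],[1,45,0,0,0],[1,60,0,0,0],[1,70,0,0,0],[1,70,0,-30,0],[1,70,0,-70,0],[1,70,0,-110,0],[1,70,0,-150,0],[1,70,0,-190,0],[1,70,0,-220,0],[1,70,0,-230,0]])

```text
t: 64.43
position: [430.5, -118.0, 299.2]
eef_rot: [-179.9, 0.3, 171.1]
force: [0.1, 0.2, 0.5]
finger_gap: 0.4
finger_force: 0.0
```

```bash
python3 - <<'E'
from bx import *
from asc import asc
st(2);s=cam("side")
print([ (z,np.round(proj(s,[*(C+E@p[:2]),p[2]]),0).tolist()) for z,p in(("seat",(-73,0,165.5)),("shut end",(-90,0,35)),("pivot",(-89,0,97)),("hinge shut",(-84,0,82)),("lever open",(-139,0,126)))])
g=s["image"];a=cv2.resize(g[200:330,300:430],(520,520),interpolation=cv2.INTER_CUBIC);t=cam("top");b=cv2.resize(t["image"][140:280,310:450],(280,280),interpolation=cv2.INTER_CUBIC)
o=np.zeros((520,800,3),np.uint8);o[:,:520]=a;o[:280,520:]=b;cv2.imwrite("pics/fin.png",o[:,:,::-1])
s["image"]=np.maximum(s["image"],41);asc(s,318,375,228,312)
E
```

```text
t 64.53 box pos [-1.977e+02 -1.000e-01  2.958e+02] yaw 171.1 F box [-0.3  0.4 -0.7] gap 0.4
[('seat', [357.0, 248.0]), ('shut end', [349.0, 295.0]), ('pivot', [350.0, 274.0]), ('hinge shut', [352.0, 278.0]), ('lever open', [330.0, 267.0])]
228                 -+**%@@@@#*##*++*%@@%################*+++
229                 -+**%@@@@####*+++*%@@################*+++
230                 -+**#@@@@##%#*++++#@@@###############*+++
231                 -+**#@@@%%%%#++++++#@@%##############*+++
232                .-+**#@@%%%%%#*+++++*%@@%#############*+++
233                .-+**#%%%#%%%#+++++++*%@@%############*+++
234                .-+*##%%##%%%#*+++++++*@@@############*+++
235                .-+**#####%%%#*++++++++#@@@##########**+++
236                .-+***####%%%%*++++++++*%@@%#########**+++
237                .=******######*+++++++++*%@@%########*++++
238                .=+**++****++++++++++++++*%@@%#######*++++
239                .-+***+++++===++++++++++++#@@@#######*++++
240                .-+***+======++++++++++++++#@@%######*++++
241                 :+***+======++++++++***+++*%@@%%##
[... 3647 characters left out ...]
.................:
301                                    .....................:
302                                     ....................:
303                                     ....................:
304                                      ...................:
305                                       .................::
306                                       .................::
307                                        ................::
308                                        ................::
309                                         ................:
310                                         ...............::
311                                          ..............::
```

```bash
python3 - <<'E'
from bx import *
s=cam("side")
for th in(0,.2,.3,.4,.5,.6,.7):
    print(th,[np.round(proj(s,[*(C+E@[-89-65*math.sin(th),y]),97-65*math.cos(th)]),1).tolist() for y in(-17,17)])
E
```

```text
0 [[351.3, 299.7], [346.5, 291.7]]
0.2 [[346.3, 300.2], [341.6, 292.2]]
0.3 [[343.8, 300.2], [339.2, 292.1]]
0.4 [[341.5, 299.9], [336.9, 291.8]]
0.5 [[339.2, 299.3], [334.6, 291.3]]
0.6 [[337.0, 298.6], [332.5, 290.5]]
0.7 [[335.0, 297.6], [330.5, 289.6]]
```

View pics/fin.png

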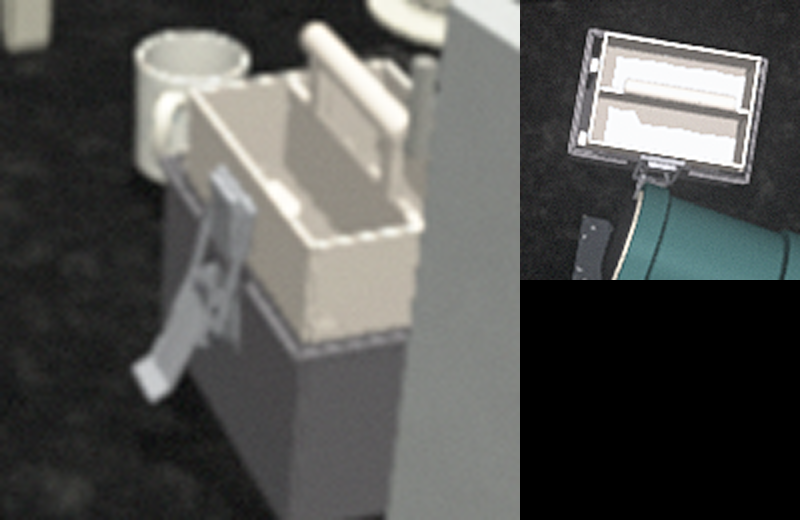

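send_rows(series=[[1,0,0,20,0],[1,0,0,55,0],[1,0,0,95,0],[1,0,0,135,0],[1,0,0,170,0],[1,0,0,200,0],[1,0,0,220,0],[1,0,0,230,0],[1,-15,0,234,0],[1,-35,0,235,0],[1,-50,0,235,0],[1,-55,0,235,0]])

```text
t: 65.68
position: [485.9, -126.5, 58.6]
eef_rot: [180.0, -0.0, 171.1]
force: [0.1, -0.3, -0.3]
finger_gap: 0.8
finger_force: 0.0
```

```bash
python3 -c "
from bx import *
st(4)"
```

```text
t 65.88 box pos [-1.434e+02  1.000e-01  5.890e+01] yaw 171.1 F box [ 0.1 -0.4  0.2] gap 0.7
```

Tip at z≈40, x≈-143; now push in towards the box.

send_rows(series=[[1,-4,0,0,0],[1,-8,0,0,0],[1,-12,0,0,0],[1,-15,0,0,0],[1,-18,0,0,0],[1,-20,0,0,0],[1,-20,0,0,0]])

```text
t: 66.47
position: [505.1, -129.6, 59.1]
eef_rot: [180.0, -0.0, 171.1]
force: [0.0, -0.8, -0.2]
finger_gap: 0.6
finger_force: 0.0
```

send_rows(series=[[1,-1,0,0,0],[1,-2,0,0,0],[1,-2,0,0,0],[1,-2,0,0,0]])

```text
t: 66.8
position: [506.7, -129.8, 59.1]
eef_rot: [-180.0, -0.0, 171.1]
force: [1.8, 0.1, -0.1]
finger_gap: 0.7
finger_force: 0.0
```

```bash
cat > lv.py <<'E'
from bx import *
from asc import asc
st(2);s=cam("side");s["image"]=np.maximum(s["image"],41);asc(s,322,372,278,304)
E
python3 lv.py
```

```text
t 66.9 box pos [-1.206e+02  1.000e-01  5.920e+01] yaw 171.1 F box [ 0.9 -0.1  0.1] gap 0.4
278           .--:-------======+===+========-:-==-:.:-
279           .----=======++=+===+==========::-==--:::
280           .----======++=========++======--===---::
281           :---====-=======+====+===========+=::-::
282           .---==-::-====+=+===+====+==++====-..--:
283           .---==-.:-============+=======----: .:--
284           .---==-:-===+===+=========----:::..  .:-
285           .---=================---::::..       ..:
286           .---============-----:......          .:
287           .---========-::::::::.    ..           .
288           .---=======-. ...::::.                 .
289           .---=======-  .:.::::.                  
290           .----======: .:::::::.                  
291           .----======:.:-::::::.                  
292           .:--=======::---:::::.                  
293            :--======-:-=--:::::.                  
294            :--======-::----::::.                  
295            .:-----::. .:---:::-.                  
296             .::...     .:---:-:.                  
297                         .:---::.                  
298                         .:---:.                   
299                          .--:.                    
300                          .::.                     
301                           ..                      
302                                                   
303
```

send_rows(series=[[1,10,0,0,0],[1,25,0,0,0],[1,45,0,0,0],[1,60,0,0,0],[1,70,0,0,0],[1,70,0,-30,0],[1,70,0,-70,0],[1,70,0,-110,0],[1,70,0,-150,0],[1,70,0,-190,0],[1,70,0,-220,0],[1,70,0,-230,0]])

```text
t: 67.95
position: [437.5, -119.1, 294.2]
eef_rot: [-179.9, 0.3, 171.1]
force: [0.1, -0.2, 0.7]
finger_gap: 0.2
finger_force: 0.0
```

```bash
cat > lv.py <<'E'
from bx import *
from asc import asc
st(3);s=cam("side");s["image"]=np.maximum(s["image"],41);asc(s,322,385,225,304)
E
python3 lv.py
```

```text
t 68.1 box pos [-190.9   -0.   288.6] yaw 171.1 F box [-0.1 -0.4 -1. ] gap 0.6
225             -+**#@@@@@@@#**%@@###################*+++***+*#####
226             -+**#@@@@@#**++*@@@##################**++++++*##*##
227             -+*#%@@@@@****++#@@%#################**++++++*##*##
228            .-+**%@@@@#*##*++*%@@%################*+++++=+*##*##
229             -+**%@@@@####*+++*%@@################*++++++++*####
230             -+**#@@@%##%#*++++*@@@###############*++++++++*####
231             -+**#@@@%#%%#++++++#@@%##############*+++++++++*###
232            .-+**#%@%%%%%#+++++++%@@%#############*++++++++++*##
233            .-+**#%%%#%%%#+++++++*%@@%############*+++++++++++*#
234            .-+**#%%##%%%#++++++++*@@@###########**++++++++++++*
235            .-+**#####%%%#*++++++++#@@@##########*++++++++++++++
236            .-+***####%%%#*+++++++++#@@%#########*++++++++++++++
237            .-+*****######++++++++++*%@@%########*++++++++++++++
238            .-+**++****++++++++++++++*%@@########*++++++++++++++
239            .=+***+++++===++++++++++++#@@@#######*++++++++++++++
2
[... 3650 characters left out ...]
.........:::::::::::
294                      .-++===---:....................:::::::::::
295                       .-=======:....................:::::::::::
296                        :-======:....................:::::::::::
297                         -=====-.....................:::::::::::
298                         :====-:.....................:::::::::::
299                          -==-.......................:::::::::::
300                          :-=:  .....................:::::::::::
301                           ::    ....................:::::::::::
302                                 ....................:::::::::::
303                                 ....................:::::::::::
```

```bash
python3 -c "
from rig import job_done
print(job_done())"
```

```text
the job is handed in; nothing more can be done
None
```

The job is done and handed in at about 68 s on the robot's clock: all five bottles stand upright in the box, the tray is stacked half a turn round with its loop hooked over the keeper, and the lever is shut flat against the box; the tray was knocked about 5 cm while set aside and I re-found it before stacking, and I didn't touch the blue look-alikes or the bystanders.

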